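Close the test cell's coupling nut by hand, then with the wrench

TASK

First turn the cell's captive hex nut clockwise with the fingers until the rib on its top points at the single mark (hand-tight), and let go; then draw the large wrench out from under the riser by its head, lay it down flat on the open bench, all of it in front of the riser, and let go of it. Take it again by its handle and, with the wrench alone and the fingers off the cell, turn the nut on clockwise until the rib is at the double mark, fully home against its stop. Last, take the wrench off and lay it down, without dropping it, flat on the bench, away from the cell and again all in front of the riser; do not push the other bench things about or tip them.

Things in the scene. Friction and masses are not known exactly. Their poses are not given: they have to be found in the camera images.
- cell: Fixed test cell: dark base plate 120 x 120 x 10 mm, white round body 80 mm across, aluminium flange 92 mm across, its top 60 mm up. Origin on the bench under the nut's axis, z up. Dark radial lines on the flange, 27 to 45 mm from the axis: a single mark at -1.30 rad from the cell's +x (angles anticlockwise from above), a double mark (two lines) centred on -2.15 rad.
- post_top (a point): Top centre of the cell's upright steel post, 200 mm above the bench: 14 mm thick (22 mm at a clamp near its top), 95 mm from the nut's axis, on a 34 mm wide arm of the base plate. An obstacle.
- nut (a joint): Turn of the captive hex nut on the cell's upright axis, rad, growing clockwise seen from above. At value q the rib on its top points at -q rad from the cell's +x. Starts between 0 and 0.3; the single mark (hand-tight) is 1.30, good within 0.15; the stop, at the double mark, is 2.15. Stays where left; takes about 0.5 N m.
- nut_top (a point): Centre of the top face of the brass hexagon, 86 mm above the bench: 36 mm over flats, 42 over corners, 26 tall, standing on the flange. A boss 20 mm across and the rib rise up to 8 mm above it. Turns with the nut: +x lies along the rib (a short bar from the boss to one corner); flats face 30, 90, 150... degrees from it.
- riser: Fixed grey instrument riser, 250 mm wide (y), 200 deep (x), open in front. Origin on the bench under the middle of its front edge, x into the riser. Board underside 42 mm, top 54 mm up, legs 12 mm thick at both sides. On it a white power supply 145 deep, 200 wide, top at 153 mm; its front is 49 mm behind the riser's edge (knobs 8 mm nearer).
- wrench: Large steel open-end wrench, 196 x 63 x 14 mm, 0.3 kg, lying flat, handle under the riser, head out in front. Origin on its underside at the jaw's centre (on the nut's axis, 60 mm up, when seated); +x out of the mouth. Jaw 39 mm wide, from 24 mm behind the origin to its flared tips 21 mm ahead; head 59 mm over the cheeks from -24 to +10 mm; handle from -51 to -175 mm, 20 mm wide.
- wrench_handle (a point): Point on the large wrench's handle where it is well gripped, 100 mm behind the jaw's centre, at half thickness (7 mm above the underside). Axes as wrench.
- wrench_tail (a point): Handle end of the large wrench, 175 mm behind the jaw's centre, at half thickness. Axes as wrench.
- bottle: Bystander: upright reagent bottle, 60 mm across, 150 mm tall, origin under its centre.
- bowl: Bystander: white ceramic bowl, 96 mm across the rim, 55 mm tall, origin under its centre.
- bracket: Bystander: aluminium angle bracket, foot 90 (x) x 70 (y) x 4 mm, upright flange 64 mm tall along its +x edge; origin under the foot's centre.
- small_wrench: Bystander: small open-end wrench, 127 mm long, 8 mm thick, too small for the nut (jaw 22 mm); lies in the open; origin under its jaw's centre, handle 14 mm wide along its -x to -110 mm.
Not all that is in view belongs to the job. Leave any orange look-alike of the wrench alone.

How it is judged:
By the outcome, as a careful person would: the job done as asked, in the order asked, and still so for the second after the job is handed in, with the robot touching nothing.
It also fails if it takes over 72 s, if anything falls off the work surface, if the arm or the gripper's body presses on something with over 40 N, if the wrist force passes 120 N, or if a joint passes its speed limit or range.

ROBOT

A 6-joint arm with a two-finger parallel gripper is mounted at the origin on the work surface. World frame = base frame: x ahead of the robot, y to its left, z up, the work surface at z = 0. Lengths are in m, angles in rad, forces in N, time in s.
With the tool pointing down it reaches from about 0.25 to 0.775 m from the base axis. Payload 8.9 kg.
Tool frame: the origin (TCP) lies on the centre line of the jaws, within the pads' length; the fingertips stand 8 mm ahead of it and the grasp point (between the pads) lies 11 mm behind it; y points along the fingers, x is the direction in which the jaws open and shut, and the axes are right-handed (so a half turn about y gives the same grasp; the last joint's range is limited). The gripper opens to 85 mm and grips with 20 to 120 N. Pads are 22 mm wide; open, the fingers measure 114 mm over their backs; the gripper's body (76 mm by 85 mm) begins 54 mm behind the grasp point. The pads swing forward as they close: fully open they stand 13 mm farther back than shut.
Start: joints at [1.17, 0.291, -0.153, 1.127, 0, 1.431], TCP at [0.136, 0.507, 0.239] pointing down, gripper open.
Joint ranges: [-2.52, 2.52], [-0.91, 1.74], [-1.3, 1.37], [-1.96, 2.02], [-1.52, 1.47], [-3.14, 3.14]. Speed limits (rad/s): [2.22, 2.22, 2.79, 3.14, 3.14, 3.14].

INTERFACE

Orientations are given as a 3x3 rotation matrix whose columns are the frame's x, y, z axes.
In Python, from cell import arm gives the robot as it stands.
- The arm moves only by the tool move_arm, never from a script. Its argument "moves" is a list of rows, each a list of 7 numbers: the finger opening in mm, from 0 to 85.4, then the shift along the tool's x, y, z in mm, then the turn, a rotation vector about the tool's x, y, z in degrees. A call has exactly 8 rows; each row is the pose to reach, as a shift and turn from the pose commanded when the call began, along the tool's axes at that moment; what a row does not reach only later rows make up. A row lasts 1/12 s, in which the tool goes at most 41.7 mm and 7.16 degrees, less where a joint would pass 70% of its speed; a pose out of reach is approached as far as the arm can. A call with a gripper value outside its range is refused whole. The fingers move at their own pace and stop on an object; "newtons" is the grip in N (left out, the last holds). Time passes only in rows, so rows that repeat a pose let the fingers close, or fill a call up. It gives the time, the measured TCP pose, the force and the opening at its end, in the units of the state.
- arm.sense(): the state, without advancing time (a new reading comes with each control period).
- arm.capture(name): name is "scene" or "top" or "wrist"; returns (picture, depth): 480x640x3 uint8, red, green, blue; 480x640 float32, m along the optical axis (not along the pixel's ray), 0 where there is no reading.
- arm.camera_info(name): a dict with "fx", "fy", "cx", "cy" (pixels), "pose" (4x4, takes a point from camera to world coordinates). Camera axes: x right, y down, z forward; pixel columns grow to the right and rows downward; lengths in m; the calibration is good to about 2 mm. The wrist camera is an equidistant fisheye: a pixel r from the principal point sees the ray r / f radians off the axis. A picture is of the moment at which its call begins: read the wrist's pose just before it. camera_info takes no time and is no camera call; for the wrist camera it gives the pose at the moment of the call.
- arm.finish_job(): hands the job in, once; it reports no verdict.
The state is a dict: "time": time; "q": joint angles; "dq": joint speeds; "joint_torque": joint torques, N m; "ee_pos": TCP position; "eef_rot": TCP orientation; "force": force on the tool from outside, world axes, zero at the start; "wrist_torque": the same for the moment, N m; "opening": opening from 0.0 (shut) to 1.0 (fully open).
Only numpy, scipy, OpenCV 4.12 (cv2) and the standard library are available. Lean on these libraries where they do the work, as an engineer would, in place of code of your own. Each camera call takes 0.05 s, during which the arm holds its last target.

## Working session

There is one attempt and no reset: what is moved stays moved. The work goes in short steps, Python scripts to look and compute and a tool call to move; the robot and the scene stay as the last step left them, time stands still between calls to the robot, and variables do not carry over. Pictures are saved under pics/ and viewed, and the job is handed in when it is done.

Besides the shell and the picture viewer there is one more tool, called after "Request:" by a JSON object that holds its "method" and its "body". move_arm: Moves the arm, as the interface text tells. Its arguments: {"type":"object","properties":{"moves":{"type":"array","items":{"type":"array","items":{"type":"number"}}},"newtons":{"type":"number"}},"required":["moves"]}

```bash
ls -la; mkdir -p pics; cat > h.py <<'E'
import numpy as np, cv2
from cell import arm
def cap(n,f):
    info=arm.camera_info(n); im,d=arm.capture(n)
    cv2.imwrite('pics/'+f+'.png',im[:,:,::-1]); np.savez('pics/'+f+'.npz',im=im,d=d,pose=np.array(info['pose']),k=np.array([info[k] for k in('fx','fy','cx','cy')]))
    return im,d,info
class V:
    def __init__(s,f,fish=False):
        z=np.load('pics/'+f+'.npz'); s.im=z['im'];s.d=z['d'];s.T=z['pose'];s.fx,s.fy,s.cx,s.cy=z['k'];s.fish=fish
    def ray(s,u,v):
        x=(u-s.cx)/s.fx;y=(v-s.cy)/s.fy
        if s.fish:
            th=np.hypot(x,y); k=np.sin(th)/max(th,1e-9); r=np.array([x*k,y*k,np.cos(th)])
        else: r=np.array([x,y,1.0])
        return s.T[:3,:3]@r
    def onz(s,u,v,z):
        r=s.ray(u,v);o=s.T[:3,3];return o+r*(z-o[2])/r[2]
    def px(s,p):
        c=s.T[:3,:3].T@(np.asarray(p)-s.T[:3,3])
        if s.fish:
            rr=np.hypot(c[0],c[1]);th=np.arctan2(rr,c[2]);return np.array([s.cx+s.fx*th*c[0]/rr,s.cy+s.fy*th*c[1]/rr])
        return np.array([s.cx+s.fx*c[0]/c[2],s.cy+s.fy*c[1]/c[2]])
    def cloud(s):
        vv,uu=np.mgrid[0:480,0:640]; x=(uu-s.cx)/s.fx;y=(vv-s.cy)/s.fy
        P=np.stack([x*s.d,y*s.d,s.d],-1); return P@s.T[:3,:3].T+s.T[:3,3]
E
python3 - <<'E'
from h import *
for n in('scene','top','wrist'):
    im,d,i=cap(n,n+'0'); print(n,{k:np.round(v,3).tolist() for k,v in i.items()})
s=arm.sense();print({k:np.round(v,3).tolist() for k,v in s.items()})
E
```

```text
total 12
drwxr-xr-x  3 agent agent 4096 Dec  6 11:09 .
drwxr-xr-x 23 root  root  4096 Dec  6 11:09 ..
drwxr-xr-x  2 agent agent 4096 Dec  6 11:09 pics
scene {'fx': 495.963, 'fy': 495.963, 'cx': 319.633, 'cy': 238.189, 'pose': [[0.713, 0.438, -0.547, 1.182], [0.701, -0.458, 0.547, -0.696], [-0.011, -0.773, -0.634, 0.982], [0.0, 0.0, 0.0, 1.0]]}
top {'fx': 608.782, 'fy': 608.782, 'cx': 314.966, 'cy': 233.55, 'pose': [[-0.018, -0.999, 0.049, 0.42], [-1.0, 0.018, -0.008, 0.005], [0.007, -0.05, -0.999, 1.499], [0.0, 0.0, 0.0, 1.0]]}
wrist {'fx': 371.648, 'fy': 371.648, 'cx': 319.129, 'cy': 244.395, 'pose': [[0.259, 0.931, 0.257, 0.071], [0.966, -0.25, -0.07, 0.523], [-0.001, 0.267, -0.964, 0.373], [0.0, 0.0, 0.0, 1.0]]}
{'time': 0.15, 'q': [1.17, 0.291, -0.154, 1.127, 0.0, 1.431], 'dq': [-0.0, -0.001, 0.004, 0.001, -0.0, -0.0], 'joint_torque': [0.002, -53.737, 33.152, 0.011, -0.0, 0.0], 'ee_pos': [0.136, 0.507, 0.239], 'eef_rot': [[0.259, -0.0, -0.966], [0.966, -0.001, 0.259], [-0.001, -1.0, 0.0]], 'force': [0.505, 0.576, -0.06], 'wrist_torque': [0.064, -0.004, -0.047], 'opening': 1.0}
```

View pics/top0.png

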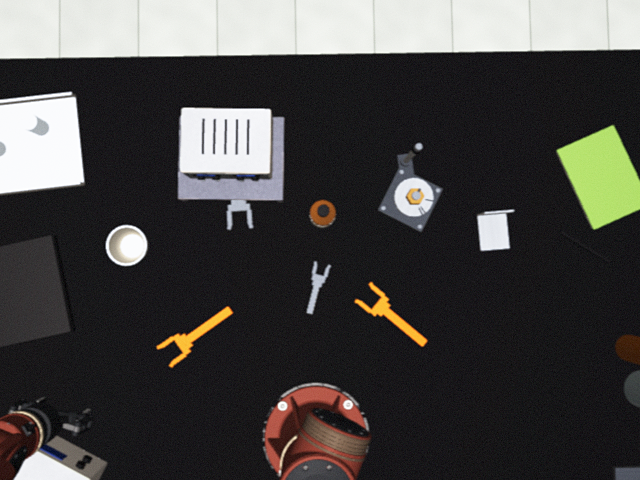

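View pics/scene0.png

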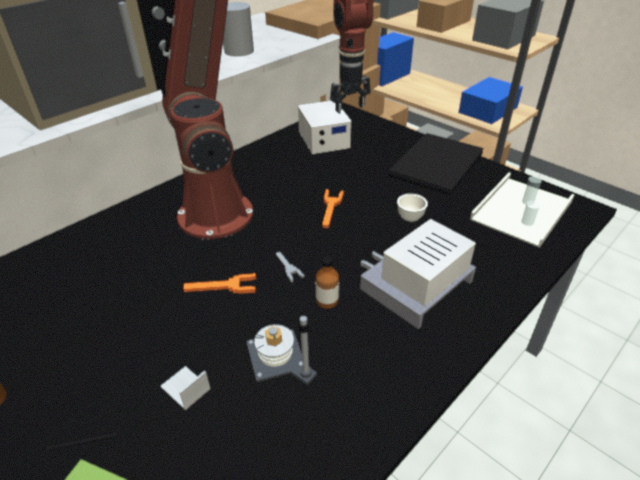

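View pics/wrist0.png

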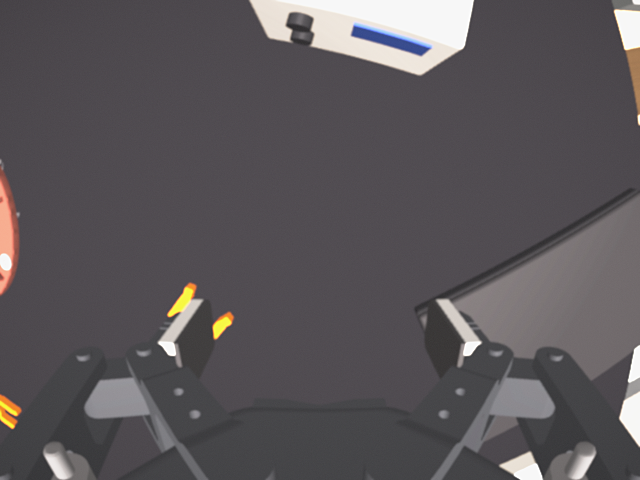

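```bash
python3 - <<'E'
from h import *
v=V('top0')
a=cv2.resize(v.im[130:240,360:460],None,fx=6,fy=6,interpolation=cv2.INTER_CUBIC)
b=cv2.resize(v.im[180:240,200:270],None,fx=6,fy=6,interpolation=cv2.INTER_CUBIC)
cv2.imwrite('pics/a.png',a[:,:,::-1]);cv2.imwrite('pics/b.png',b[:,:,::-1])
s=V('scene0')
c=cv2.resize(s.im[300:400,220:340],None,fx=6,fy=6,interpolation=cv2.INTER_CUBIC);cv2.imwrite('pics/c.png',c[:,:,::-1])
d=cv2.resize(s.im[220:330,340:490],None,fx=5,fy=5,interpolation=cv2.INTER_CUBIC);cv2.imwrite('pics/d.png',d[:,:,::-1])
E
```

```text
(no output)
```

View pics/a.png

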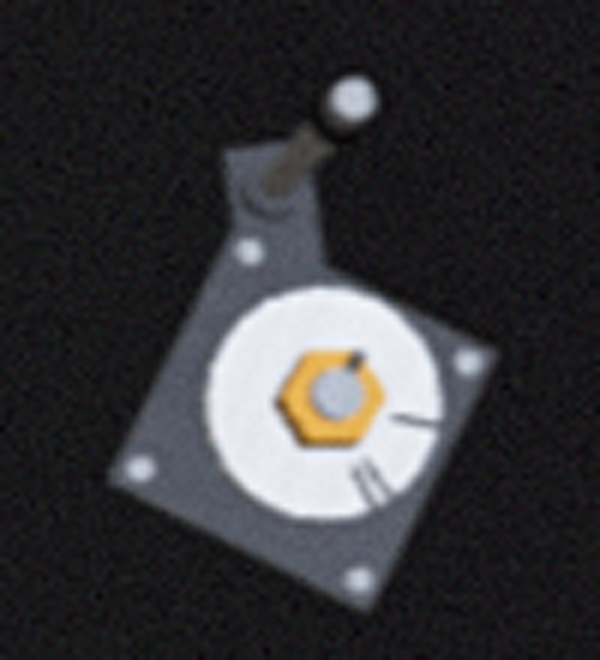

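View pics/b.png

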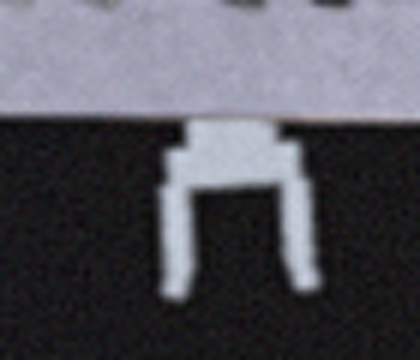

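View pics/c.png

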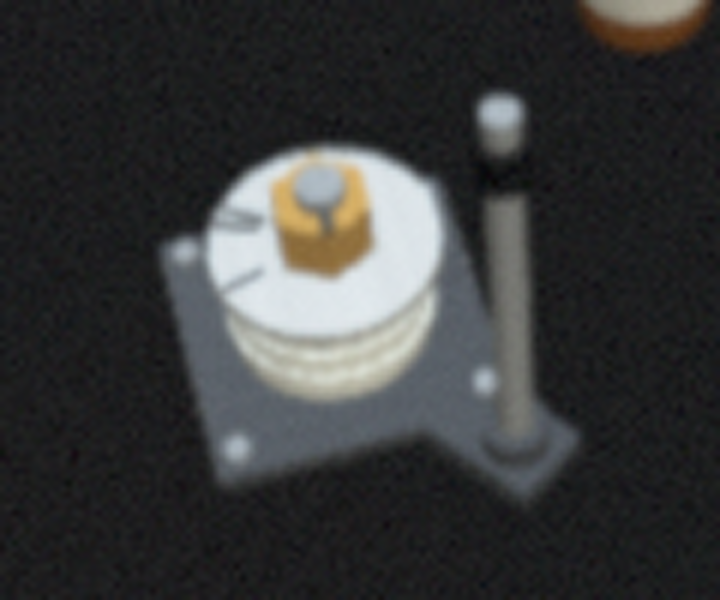

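View pics/d.png

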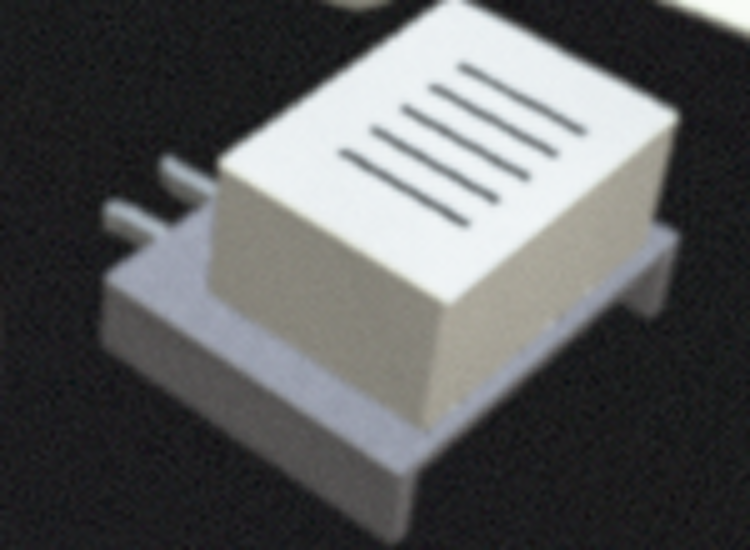

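```bash
python3 - <<'E'
from h import *
v=V('top0'); s=V('scene0')
def comp(m,off=(0,0)):
    c,_=cv2.findContours(m.astype(np.uint8),cv2.RETR_EXTERNAL,cv2.CHAIN_APPROX_NONE); return sorted(c,key=cv2.contourArea)[::-1]
im=v.im.astype(int)
# flange white
w=(im.min(-1)>170);roi=np.zeros_like(w);roi[160:240,375:450]=1
nut=(im[...,0]-im[...,2]>60)&roi
c=comp((w|nut)&roi)[0]; h=cv2.convexHull(c); (x,y),r=cv2.minEnclosingCircle(h); e=cv2.fitEllipse(h)
print('flange',e, v.onz(*e[0],.060))
c=comp(nut)[0];M=cv2.moments(cv2.convexHull(c));p=(M['m10']/M['m00'],M['m01']/M['m00']);print('nut',p,v.onz(*p,.086))
# marks & rib by hand from crop a (x6 enlarged, center offset): px=360+x/6
C=v.onz(*e[0],.060)
def cr(x,y,z): return v.onz(360+(x+.5)/6-.5,130+(y+.5)/6-.5,z)
for n,pts in dict(single=[(395,417),(438,425)],double=[(353,468),(380,508),(368,459),(390,497)]).items():
    for q in pts:
        P=cr(*q,.060);d=P-C;print(n,np.round(P,4),'r',np.hypot(*d[:2]).round(4),'ang',np.arctan2(d[1],d[0]).round(3))
P=cr(359,358,.094);N=v.onz(*p,.086);d=P-C;print('rib',P,np.arctan2(d[1],d[0]))
for q in [(500,350),(370,612),(108,480)]:
    print('plate',np.round(cr(*q,.010),4))
print('post', cr(353,98,.2))
def cr(x,y,z): return v.onz(200+(x+.5)/6-.5,180+(y+.5)/6-.5,z)
print('wrench');
for n,q in dict(tipL=(173,298),tipR=(308,290),bottL=(190,187),bottR=(283,182),outL=(158,187),outR=(315,178),shL=(165,148),shR=(300,140)).items(): print(n,np.round(cr(*q,.014),4))
def fr(u,vv,z):return np.round(v.onz(u,vv,z),4)
print('riser front',fr(178,200,.054),fr(283,200,.054))
# others
for n,m,z in [('bottle',(im[...,0]>60)&(im[...,0]-im[...,2]>25),.1),('bowl',w,.055)]:
    R=np.zeros_like(w)
    if n=='bottle':R[190:240,300:345]=1
    else:R[220:275,100:155]=1
    c=comp(m&R)[0];print(n,cv2.minEnclosingCircle(c),fr(*cv2.minEnclosingCircle(c)[0],z))
E
```

```text
flange ((413.4725036621094, 196.6271514892578), (38.1536979675293, 38.56291961669922), 82.41993713378906) [ 0.57537026 -0.24102437  0.06      ]
nut (414.89004329004325, 195.82337662337662) [ 0.57439713 -0.2399297   0.086     ]
single [ 0.569  -0.2693  0.06  ] r 0.029 ang -1.792
single [ 0.5656 -0.2862  0.06  ] r 0.0463 ang -1.785
double [ 0.5491 -0.2521  0.06  ] r 0.0285 ang -2.743
double [ 0.533  -0.2624  0.06  ] r 0.0474 ang -2.675
double [ 0.5525 -0.2581  0.06  ] r 0.0285 ang -2.499
double [ 0.5373 -0.2664  0.06  ] r 0.0458 ang -2.553
rib [ 0.58866507 -0.24945771  0.094     ] -0.5652827062711698
plate [ 0.601  -0.3227  0.01  ]
plate [ 0.4944 -0.2664  0.01  ]
plate [ 0.5503 -0.1606  0.01  ]
post [ 0.66976623 -0.23054611  0.2       ]
wrench
tipL [0.5082 0.2052 0.014 ]
tipR [0.5105 0.1503 0.014 ]
bottL [0.5533 0.1978 0.014 ]
bottR [0.5547 0.1599 0.014 ]
outL [0.5536 0.2108 0.014 ]
outR [0.5561 0.1469 0.014 ]
shL [0.5695 0.2078 0.014 ]
shR [0.5718 0.1528 0.014 ]
riser front [0.5776 0.3189 0.054 ] [0.5733 0.0692 0.054 ]
bottle ((322.1344299316406, 212.50302124023438), 13.530843734741211) [ 0.538  -0.0225  0.1   ]
bowl ((126.0, 245.0), 20.61562728881836) [0.4727 0.4423 0.055 ]
```

```bash
cat >> h.py <<'E'
def to(p,psi=None,tilt=None,s=None):
    s=s or arm.sense(); R=np.array(s['eef_rot']);P=np.array(s['ee_pos'])
    from scipy.spatial.transform import Rotation as Ro
    if psi is None: psi=np.degrees(np.arctan2(R[1,0],R[0,0]))
    a=np.radians(psi);Rt=np.array([[np.cos(a),0,-np.sin(a)],[np.sin(a),0,np.cos(a)],[0,-1,0]])
    sh=R.T@(np.array(p)-P)*1000; rv=np.degrees(Ro.from_matrix(R.T@Rt).as_rotvec())
    print('now',np.round(P*1000,1),'psi',np.degrees(np.arctan2(R[1,0],R[0,0])).round(1),'q',np.round(s['q'],2),'F',np.round(s['force'],1),'t',round(s['time'],2))
    print('shift',np.round(sh,1),'turn',np.round(rv,1)); return sh,rv
E
python3 - <<'E'
from h import *
to([.575,-.2405,.2],117.6)
E
```

```text
now [135.7 506.8 238.9] psi 75.0 q [ 1.17  0.29 -0.15  1.13  0.    1.43] F [ 0.5  0.6 -0.1] t 0.15
shift [-608.2   39.4 -617.7] turn [ -0.  -42.6  -0. ]
```

Request:
{"method": "move_arm", "body": {"moves": [[75, -608, 39, -618, 0, -42, 0], [75, -608, 39, -618, 0, -42, 0], [75, -608, 39, -618, 0, -42, 0], [75, -608, 39, -618, 0, -42, 0], [75, -608, 39, -618, 0, -42, 0], [75, -608, 39, -618, 0, -42, 0], [75, -608, 39, -618, 0, -42, 0], [75, -608, 39, -618, 0, -42, 0]]}}

```text
time: 0.82
ee_pos: [0.2906, 0.2453, 0.2258]
eef_rot: [[-0.459, 0.0, -0.888], [0.888, 0.0, -0.459], [0.0, -1.0, -0.0]]
force: [2.1, 0.5, 0.3]
opening: 0.878
```

```bash
python3 - <<'E'
from h import *
to([.575,-.2405,.2],117.6)
E
```

```text
now [290.6 245.3 225.8] psi 117.3 q [ 0.51  0.02 -0.52  1.03 -0.    0.03] F [2.1 0.5 0.3] t 0.82
shift [-562.1   25.9  -29.4] turn [ 0.  -0.3  0. ]
```

Request:
{"method": "move_arm", "body": {"moves": [[75, -555, 25, -29, 0, 0, 0], [75, -555, 25, -29, 0, 0, 0], [75, -555, 25, -29, 0, 0, 0], [75, -555, 25, -29, 0, 0, 0], [75, -555, 25, -29, 0, 0, 0], [75, -555, 25, -29, 0, 0, 0], [75, -555, 25, -29, 0, 0, 0], [75, -555, 25, -29, 0, 0, 0]]}}

```text
time: 1.48
ee_pos: [0.4573, -0.0438, 0.2108]
eef_rot: [[-0.454, 0.0, -0.891], [0.891, 0.0, -0.454], [0.0, -1.0, -0.0]]
force: [1.8, 0.6, -0.2]
opening: 0.878
```

```bash
python3 - <<'E'
from h import *
to([.575,-.2405,.2],117.6)
E
```

```text
now [457.3 -43.8 210.8] psi 117.0 q [-0.25  0.19 -0.37  1.01  0.   -0.73] F [ 1.8  0.6 -0.2] t 1.48
shift [-228.7   10.8  -15.7] turn [ 0.  -0.6  0. ]
```

Request:
{"method": "move_arm", "body": {"moves": [[75, -222, 10, -15, 0, 0, 0], [75, -222, 10, -15, 0, 0, 0], [75, -222, 10, -15, 0, 0, 0], [75, -222, 10, -15, 0, 0, 0], [75, -222, 10, -15, 0, 0, 0], [75, -222, 10, -15, 0, 0, 0], [75, -222, 10, -15, 0, 0, 0], [75, -222, 10, -15, 0, 0, 0]]}}

```text
time: 2.15
ee_pos: [0.5706, -0.233, 0.2]
eef_rot: [[-0.453, -0.001, -0.892], [0.892, 0.001, -0.453], [0.001, -1.0, 0.001]]
force: [-1.0, 0.7, -0.2]
opening: 0.878
```

```bash
python3 - <<'E'
from h import *
to([.575,-.2405,.2],117.6)
cap('wrist','w1')
v=V('w1',True)
print(v.px([.575,-.2405,.094]))
E
```

```text
now [ 570.6 -233.   200. ] psi 116.9 q [-0.51  0.49  0.04  1.13  0.   -0.98] F [-1.   0.7 -0.2] t 2.15
shift [-8.7 -0.1 -0.6] turn [-0.  -0.7  0.1]
[307.49789259 247.40622803]
```

View pics/w1.png

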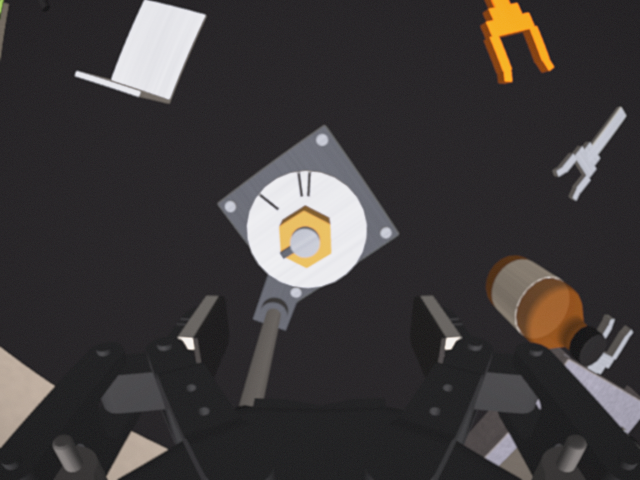

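```bash
cat >> h.py <<'E'
def masks(v,c,r=40):
    im=v.im.astype(int);yy,xx=np.mgrid[0:480,0:640];return im,((xx-c[0])**2+(yy-c[1])**2<r*r)
E
python3 - <<'E'
from h import *
v=V('w1',True)
im,roi=masks(v,(306,229),75)
w=(im.min(-1)>150)&roi
nut=(im[...,0]-im[...,2]>50)&roi
c=max(cv2.findContours((w|nut).astype(np.uint8),cv2.RETR_EXTERNAL,cv2.CHAIN_APPROX_NONE)[0],key=cv2.contourArea)
pts=np.array([v.onz(*p[0],.060) for p in cv2.convexHull(c)]).astype(np.float32)
e=cv2.fitEllipse((pts[:,:2]*1000).reshape(-1,1,2));print('flange world',e)
# top face bright
bright=nut&(im[...,0]>190)
c=max(cv2.findContours(bright.astype(np.uint8),cv2.RETR_EXTERNAL,cv2.CHAIN_APPROX_NONE)[0],key=cv2.contourArea)
P=np.array([v.onz(*p[0],.086)[:2]*1000 for p in cv2.convexHull(c)]).astype(np.float32)
M=cv2.moments(P.reshape(-1,1,2));cc=np.array([M['m10'],M['m01']])/M['m00'];print('hex c',cc)
d=P-cc;ang=np.arctan2(d[:,1],d[:,0]);rr=np.hypot(*d.T)
for a,r in zip(np.degrees(ang),rr): print(round(a,1),round(r,1),end=' | ')
cr=cv2.resize(v.im[160:310,230:385],None,fx=5,fy=5,interpolation=cv2.INTER_CUBIC);cv2.imwrite('pics/e.png',cr[:,:,::-1])
E
```

```text
flange world ((575.029052734375, -243.07443237304688), (90.11475372314453, 98.03179168701172), 110.19998931884766)
hex c [ 572.74592731 -243.73912794]
-153.4 19.9 | 152.0 20.1 | 147.6 19.9 | 95.8 19.2 | 93.8 19.5 | 87.3 19.8 | 84.4 19.6 | 77.3 18.8 | 38.9 19.0 | 30.1 20.1 | 26.1 20.1 | -16.7 18.6 | -19.8 18.6 | -39.6 19.2 | -75.2 18.4 | -91.1 20.2 | -93.9 19.9 | -100.8 19.0 | -147.6 20.0 |
```

View pics/e.png

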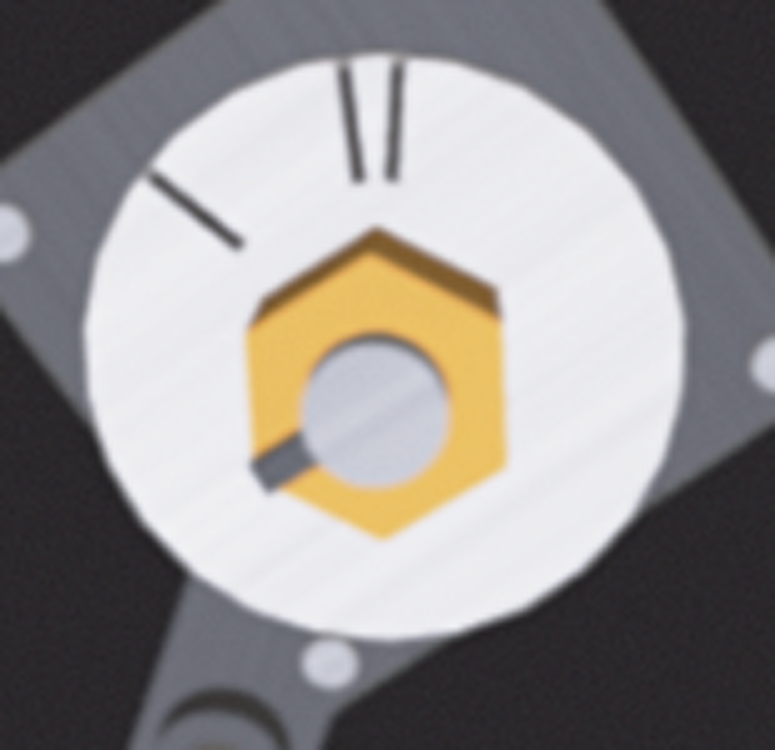

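```bash
python3 - <<'E'
from h import *
v=V('w1',True)
f=lambda x,y,z:v.onz(230+(x+.5)/5-.5,160+(y+.5)/5-.5,z)[:2]*1000
H=np.array([f(*p,.086) for p in[(372,255),(500,322),(507,465),(382,538),(255,462),(248,328)]])
c=H.mean(0);print('hex c',c);print(np.degrees(np.arctan2(*(H-c).T[::-1])),np.hypot(*(H-c).T))
a=np.degrees(np.arctan2(*(H-c).T[::-1]));print('mod60',np.mod(a,60))
F=np.array([f(*p,.060) for p in[(85,335),(685,335),(380,53),(390,640),(160,160),(170,530),(600,130),(600,550)]],np.float32)
print(cv2.fitEllipse(F.reshape(-1,1,2)))
C=np.array(cv2.fitEllipse(F.reshape(-1,1,2))[0])
for p in [(240,245),(150,175),(357,180),(345,68),(392,180),(399,65)]:
    d=f(*p,.060)-C;print(p,np.hypot(*d).round(1),np.degrees(np.arctan2(d[1],d[0])).round(1))
b=f(375,410,.094);t=f(262,474,.094);d=t-b;print('boss',b,'rib',np.degrees(np.arctan2(d[1],d[0])))
E
```

```text
hex c [ 572.44131666 -243.94315736]
[-151.6056156   148.74862766   88.12222823   28.20281924  -34.2744914
  -91.90501923] [19.77730557 19.84879666 20.51329701 20.61640006 19.59744787 20.11269478]
mod60 [28.3943844  28.74862766 28.12222823 28.20281924 25.7255086  28.09498077]
((572.193115234375, -243.2210693359375), (91.00232696533203, 91.75392150878906), 105.08060455322266)
(240, 245) 27.8 -100.3
(150, 175) 45.0 -101.0
(357, 180) 26.9 -143.5
(345, 68) 43.7 -145.1
(392, 180) 26.5 -154.7
(399, 65) 43.7 -155.5
boss [ 572.26532251 -244.02150005] rib -32.94615886492675
```

```bash
python3 - <<'E'
from h import *
to([.573,-.243,.070],118)
E
```

```text
now [ 570.3 -232.1  200.4] psi 117.0 q [-0.51  0.49  0.04  1.13  0.   -0.98] F [ 0.1  0.9 -1.1] t 2.2
shift [-11.1 130.4   2.5] turn [-0.  -1.   0.1]
```

Request:
{"method": "move_arm", "body": {"moves": [[65, -11, 30, 2.5, 0, -1, 0], [65, -11, 60, 2.5, 0, -1, 0], [65, -11, 90, 2.5, 0, -1, 0], [65, -11, 105, 2.5, 0, -1, 0], [65, -11, 115, 2.5, 0, -1, 0], [65, -11, 123, 2.5, 0, -1, 0], [65, -11, 130, 2.5, 0, -1, 0], [65, -11, 130, 2.5, 0, -1, 0]], "newtons": 60}}

```text
time: 2.87
ee_pos: [0.5735, -0.243, 0.0706]
eef_rot: [[-0.47, -0.0, -0.883], [0.883, 0.0, -0.47], [0.0, -1.0, 0.0]]
force: [-0.7, 0.6, 0.1]
opening: 0.763
```

```bash
python3 - <<'E'
from h import *
to([.573,-.243,.070],118)
cap('wrist','w2')
E
```

```text
now [ 573.5 -243.    70.6] psi 118.0 q [-0.52  0.61 -0.12  0.85  0.   -1.01] F [-0.7  0.6  0.1] t 2.87
shift [0.3 0.6 0.5] turn [-0.  0.  0.]
```

View pics/w2.png

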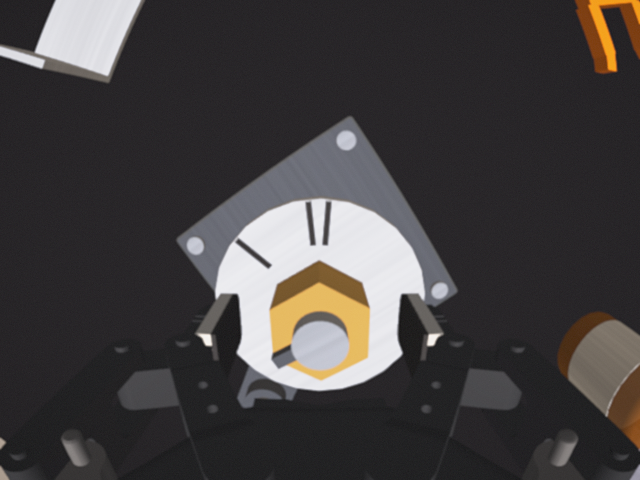

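The nut sits at (320,335), centred between the pads (inner edges at x≈240 and 400), with the flats parallel to the pads. I'll close the jaws.

Request:
{"method": "move_arm", "body": {"moves": [[30, 0, 0, 0, 0, 0, 0], [30, 0, 0, 0, 0, 0, 0], [30, 0, 0, 0, 0, 0, 0], [30, 0, 0, 0, 0, 0, 0], [30, 0, 0, 0, 0, 0, 0], [30, 0, 0, 0, 0, 0, 0], [30, 0, 0, 0, 0, 0, 0], [30, 0, 0, 0, 0, 0, 0]], "newtons": 60}}

```text
time: 3.58
ee_pos: [0.5737, -0.2428, 0.0722]
eef_rot: [[-0.47, 0.0, -0.882], [0.882, 0.001, -0.47], [0.001, -1.0, -0.001]]
force: [-3.4, 4.4, 8.5]
opening: 0.411
```

Request:
{"method": "move_arm", "body": {"moves": [[30, 0, -2, 0, 0, 2, 0], [30, 0, -2, 0, 0, 7, 0], [30, 0, -2, 0, 0, 12, 0], [30, 0, -2, 0, 0, 17, 0], [30, 0, -2, 0, 0, 22, 0], [30, 0, -2, 0, 0, 27, 0], [30, 0, -2, 0, 0, 32, 0], [30, 0, -2, 0, 0, 36, 0]], "newtons": 80}}

```text
time: 4.25
ee_pos: [0.5737, -0.243, 0.0724]
eef_rot: [[0.143, -0.0, -0.99], [0.99, 0.001, 0.143], [0.001, -1.0, 0.0]]
force: [1.1, 1.2, -8.4]
opening: 0.403
```

```bash
python3 - <<'E'
from h import *
to([.573,-.243,.070],118-68.7)
print(arm.sense()['wrist_torque'])
E
```

```text
now [ 573.7 -243.    72.4] psi 81.8 q [-0.52  0.6  -0.12  0.85  0.   -0.38] F [ 1.1  1.2 -8.4] t 4.25
shift [-0.1  2.4  0.7] turn [-0.  32.5  0. ]
[ 0.07299728 -0.49669066  0.56317129]
```

Request:
{"method": "move_arm", "body": {"moves": [[30, 0, 0, 0, 0, 5, 0], [30, 0, 0, 0, 0, 10, 0], [30, 0, 0, 0, 0, 15, 0], [30, 0, 0, 0, 0, 20, 0], [30, 0, 0, 0, 0, 25, 0], [30, 0, 0, 0, 0, 30, 0], [30, 0, 0, 0, 0, 33, 0], [30, 0, 0, 0, 0, 33, 0]]}}

```text
time: 4.92
ee_pos: [0.5736, -0.2432, 0.0724]
eef_rot: [[0.658, -0.0, -0.753], [0.753, 0.001, 0.658], [0.0, -1.0, 0.001]]
force: [1.9, 1.3, -11.2]
opening: 0.404
```

```bash
python3 - <<'E'
from h import *
to([.573,-.243,.070],118-68.7)
print(arm.sense()['wrist_torque'])
cap('wrist','w3')
E
```

```text
now [ 573.6 -243.2   72.4] psi 48.9 q [-0.52  0.6  -0.12  0.85  0.    0.2 ] F [  1.9   1.3 -11.2] t 4.92
shift [-0.2  2.4  0.5] turn [-0.  -0.4  0. ]
[ 0.03786611 -0.49179529 -0.50668943]
```

View pics/w3.png

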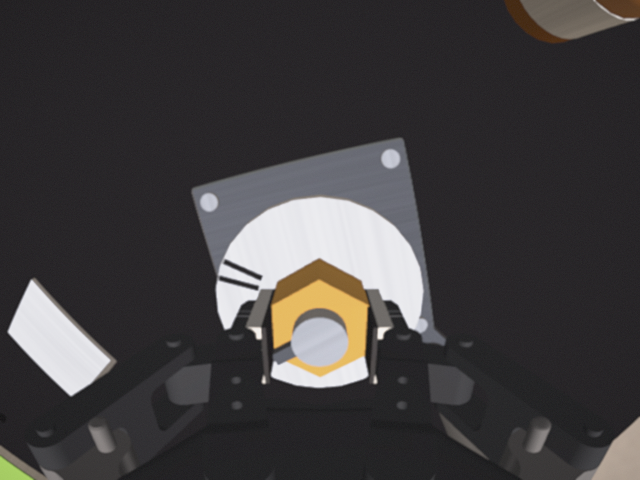

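Request:
{"method": "move_arm", "body": {"moves": [[60, 0, 0, 0, 0, 0, 0], [60, 0, 0, 0, 0, 0, 0], [60, 0, 0, 0, 0, 0, 0], [60, 0, 0, 0, 0, 0, 0], [60, 0, -20, 0, 0, 0, 0], [60, 0, -50, 0, 0, 0, 0], [60, 0, -85, 0, 0, 0, 0], [60, 0, -120, 0, 0, 0, 0]]}}

```text
time: 5.63
ee_pos: [0.5733, -0.2434, 0.1945]
eef_rot: [[0.656, -0.0, -0.755], [0.755, 0.0, 0.656], [-0.0, -1.0, 0.0]]
force: [1.2, 0.5, 0.4]
opening: 0.7
```

```bash
python3 - <<'E'
from h import *
to([.534,.177,.2],92)
cap('wrist','w4')
v=V('w4',True);p=v.px([.573,-.2435,.07]);print(p)
x,y=p.astype(int)
cr=cv2.resize(v.im[max(y-80,0):y+80,x-80:x+80],None,fx=4,fy=4,interpolation=cv2.INTER_CUBIC);cv2.imwrite('pics/w4c.png',cr[:,:,::-1])
E
```

```text
now [ 573.3 -243.4  194.5] psi 49.0 q [-0.52  0.5   0.05  1.12 -0.    0.2 ] F [1.2 0.5 0.4] t 5.63
shift [291.6  -5.5 305.4] turn [ -0. -43.  -0.]
[319.76668101 237.75857826]
```

View pics/w4c.png

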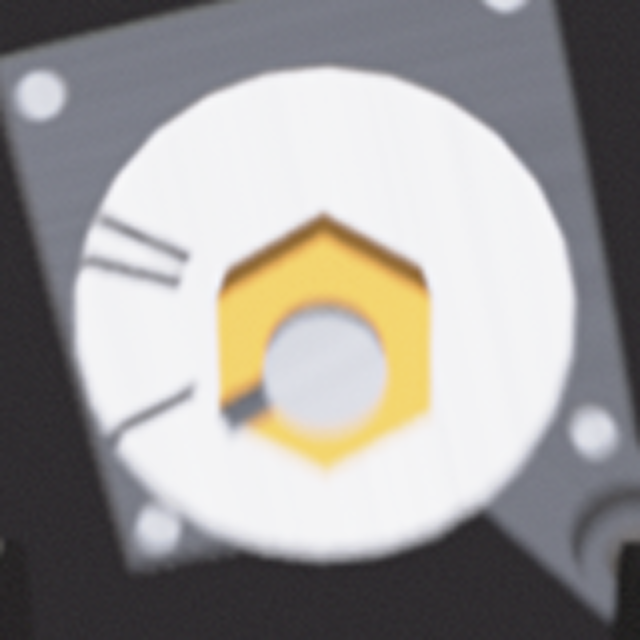

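```bash
python3 - <<'E'
from h import *
v=V('w4',True);x0,y0=319-80,237-80
f=lambda x,y,z:v.onz(x0+(x+.5)/4-.5,y0+(y+.5)/4-.5,z)[:2]*1000
H=np.array([f(*p,.086) for p in[(324,236),(430,297),(430,410),(326,471),(222,410),(219,300)]])
c=H.mean(0);print('hex c',c);a=np.degrees(np.arctan2(*(H-c).T[::-1]));print(np.mod(a,60),np.hypot(*(H-c).T))
F=np.array([f(*p,.060) for p in[(74,310),(577,310),(325,66),(325,562),(140,150),(500,140),(510,490),(140,480)]],np.float32)
e=cv2.fitEllipse(F.reshape(-1,1,2));print(e);C=np.array(e[0])
for p in [(190,388),(112,437),(186,257),(104,218),(177,283),(84,260)]:
    d=f(*p,.060)-C;print(p,np.hypot(*d).round(1),np.degrees(np.arctan2(d[1],d[0])).round(1))
b=f(325,367,.094);t=f(234,413,.094);d=t-b;print('boss',b,'rib',np.degrees(np.arctan2(d[1],d[0])))
E
```

```text
hex c [ 573.99190218 -244.26366733]
[19.56498488 18.97557116 20.51841256 19.41086492 17.84428342 20.6101897 ] [20.52949861 20.28904474 20.43029144 20.82286121 20.1665556  20.25055399]
((575.4788208007812, -245.08004760742188), (94.2222900390625, 96.38355255126953), 71.59387969970703)
(190, 388) 28.5 -106.0
(112, 437) 46.6 -103.0
(186, 257) 29.2 -158.0
(104, 218) 46.0 -157.7
(177, 283) 29.0 -147.7
(84, 260) 46.9 -146.8
boss [ 573.78120598 -244.14535856] rib -103.25013287275466
```

Request:
{"method": "move_arm", "body": {"moves": [[75, 292, -16, 305, 0, -43, 0], [75, 292, -16, 305, 0, -43, 0], [75, 292, -16, 305, 0, -43, 0], [75, 292, -16, 305, 0, -43, 0], [75, 292, -16, 305, 0, -43, 0], [75, 292, -16, 305, 0, -43, 0], [75, 292, -16, 305, 0, -43, 0], [75, 292, -16, 305, 0, -43, 0]]}}

```text
time: 6.35
ee_pos: [0.543, 0.09, 0.2062]
eef_rot: [[-0.036, 0.001, -0.999], [0.999, -0.0, -0.036], [-0.0, -1.0, -0.001]]
force: [1.3, 0.9, -0.1]
opening: 0.877
```

```bash
python3 - <<'E'
from h import *
to([.534,.177,.15],92)
E
```

```text
now [543.   90.  206.2] psi 92.1 q [ 0.03  0.36 -0.15  1.07 -0.   -0.  ] F [ 1.3  0.9 -0.1] t 6.35
shift [87.3 56.1  5.9] turn [ 0.1  0.1 -0. ]
```

Request:
{"method": "move_arm", "body": {"moves": [[75, 40, 10, 6, 0, 0, 0], [75, 82, 30, 6, 0, 0, 0], [75, 82, 56, 6, 0, 0, 0], [75, 82, 56, 6, 0, 0, 0], [75, 82, 56, 6, 0, 0, 0], [75, 82, 56, 6, 0, 0, 0], [75, 82, 56, 6, 0, 0, 0], [75, 82, 56, 6, 0, 0, 0]]}}

```text
time: 7.02
ee_pos: [0.5355, 0.1689, 0.151]
eef_rot: [[-0.033, 0.002, -0.999], [0.999, 0.0, -0.033], [0.0, -1.0, -0.002]]
force: [-0.2, 1.0, 0.5]
opening: 0.873
```

```bash
python3 - <<'E'
from h import *
to([.534,.177,.05],92)
cap('wrist','w5')
E
```

```text
now [535.5 168.9 151. ] psi 91.9 q [ 0.18  0.42 -0.2   0.94 -0.    0.14] F [-0.2  1.   0.5] t 7.02
shift [  8.1 101.    1.5] turn [ 0.1 -0.1  0. ]
```

View pics/w5.png

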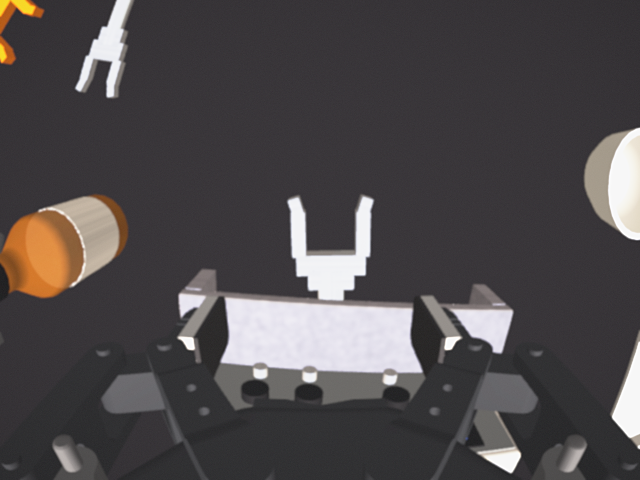

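```bash
python3 - <<'E'
from h import *
v=V('w5',True)
cr=cv2.resize(v.im[180:320,250:410],None,fx=5,fy=5,interpolation=cv2.INTER_CUBIC);cv2.imwrite('pics/w5c.png',cr[:,:,::-1])
E
```

```text
(no output)
```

View pics/w5c.png

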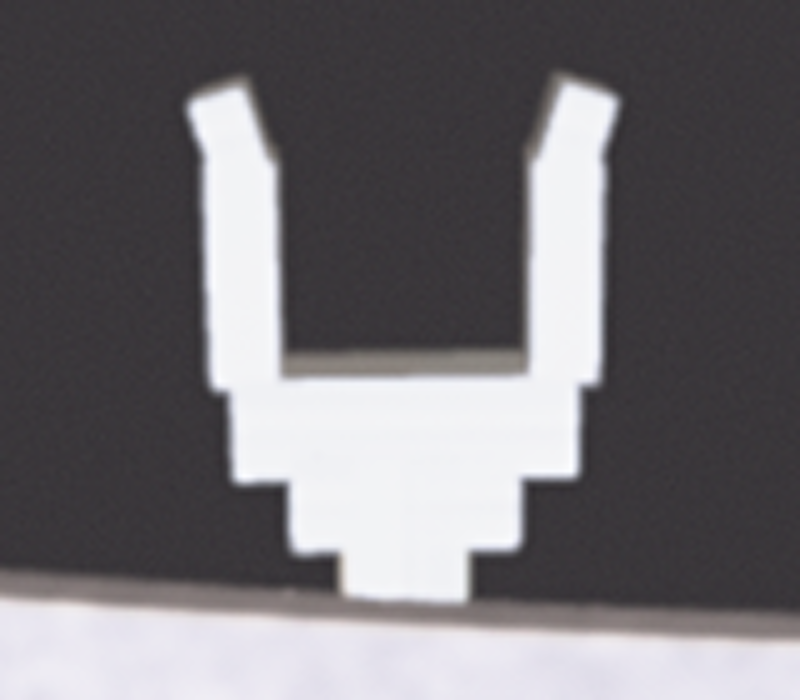

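```bash
python3 - <<'E'
from h import *
v=V('w5',True)
f=lambda x,y,z=.014:v.onz(250+(x+.5)/5-.5,180+(y+.5)/5-.5,z)[:2]*1000
o={k:f(*p) for k,p in dict(cL1=(204,155),cL2=(212,388),cR1=(606,155),cR2=(600,383),bL=(282,378),bR=(528,375),i1=(277,160),i2=(533,155),hL=(340,553),hR=(470,550),sL=(231,483),sR=(580,478)).items()}
for k,p in o.items(): print(k,p.round(1))
print('width',np.hypot(*(o['cL1']-o['cR1'])),np.hypot(*(o['cL2']-o['cR2'])),'jaw',np.hypot(*(o['bL']-o['bR'])),'len',np.hypot(*(o['cL1']-o['cL2'])))
m1=(o['cL1']+o['cR1'])/2;m2=(o['cL2']+o['cR2'])/2;m3=(o['hL']+o['hR'])/2
d=m1-m3;d=d/np.hypot(*d);print('yaw',np.degrees(np.arctan2(d[1],d[0])),'cross',[np.degrees(np.arctan2(*(o[a]-o[b])[::-1])) for a,b in[('cL1','cR1'),('bL','bR'),('sL','sR'),('cL2','cR2')]])
print('orig est',m1-10*d,m2+24*d,m3+51*d)
g=lambda x,y:v.onz(x,y,.054)[:2]*1000
print('riser edge',f(0,600,.054),f(800,636,.054))
E
```

```text
cL1 [518.2 146. ]
cL2 [554.3 147.7]
cR1 [516.1 205.6]
cR2 [551.6 207.1]
bL [552.3 158.3]
bR [550.6 195.9]
i1 [518.6 156.8]
i2 [516.6 194.7]
hL [580.9 168.1]
hR [579.8 188.5]
sL [569.7 150.8]
sR [567.2 205.1]
width 59.701566079685165 59.4898763846912 jaw 37.57826011002624 len 36.15303762942187
yaw -177.72111903721736 cross [np.float64(-88.02238426801757), np.float64(-87.43334145186411), np.float64(-87.35919332535376), np.float64(-87.39746407652834)]
orig est [527.14174529 176.18756956] [528.96108583 176.41864335] [529.36836278 176.27617772]
riser edge [573.1221752  121.35126073] [575.37563411 232.21476139]
```

```bash
python3 - <<'E'
from h import *
to([.5357,.1766,.009],92.5)
E
```

```text
now [535.3 169.  150.8] psi 91.9 q [ 0.18  0.42 -0.2   0.94 -0.    0.14] F [-0.4 -0.2  0.2] t 7.07
shift [  7.6 141.8  -0.3] turn [ 0.1 -0.6  0. ]
```

Request:
{"method": "move_arm", "body": {"moves": [[75, 7.6, 35, 0, 0, -0.6, 0], [75, 7.6, 70, 0, 0, -0.6, 0], [75, 7.6, 95, 0, 0, -0.6, 0], [75, 7.6, 110, 0, 0, -0.6, 0], [75, 7.6, 122, 0, 0, -0.6, 0], [75, 7.6, 132, 0, 0, -0.6, 0], [75, 7.6, 138, 0, 0, -0.6, 0], [75, 7.6, 141, 0, 0, -0.6, 0]]}}

```text
time: 7.73
ee_pos: [0.5343, 0.1772, 0.0083]
eef_rot: [[-0.045, -0.0, -0.999], [0.999, -0.0, -0.045], [-0.0, -1.0, 0.0]]
force: [0.7, -0.2, 0.3]
opening: 0.877
```

```bash
python3 - <<'E'
from h import *
to([.5357,.1766,.007],92.5)
cap('wrist','w6')
E
```

```text
now [534.3 177.2   8.3] psi 92.6 q [ 0.19  0.59 -0.35  0.63  0.    0.15] F [ 0.7 -0.2  0.3] t 7.73
shift [-0.6  1.3 -1.4] turn [-0.   0.1 -0. ]
```

View pics/w6.png

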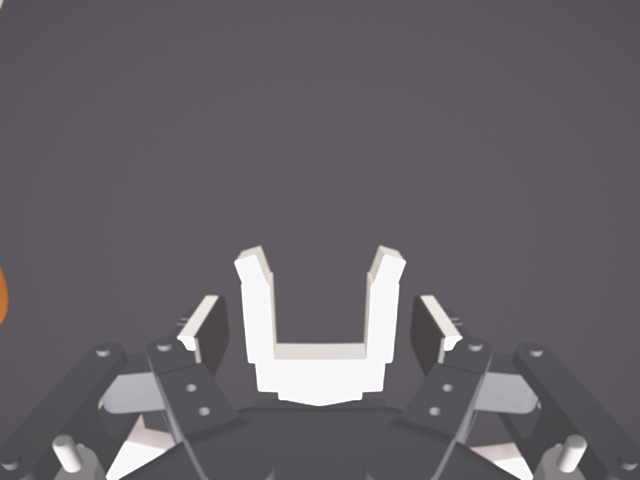

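Request:
{"method": "move_arm", "body": {"moves": [[75, -0.5, 3.5, -1, 0, 0, 0], [55, -0.5, 3.5, -1, 0, 0, 0], [55, -0.5, 3.5, -1, 0, 0, 0], [55, -0.5, 3.5, -1, 0, 0, 0], [55, -0.5, 3.5, -1, 0, 0, 0], [55, -0.5, 3.5, -1, 0, 0, 0], [55, -0.5, 3.5, -1, 0, 0, 0], [55, -0.5, 3.5, -1, 0, 0, 0]], "newtons": 60}}

```text
time: 8.45
ee_pos: [0.5356, 0.1771, 0.0059]
eef_rot: [[-0.045, 0.001, -0.999], [0.999, 0.0, -0.045], [0.0, -1.0, -0.001]]
force: [-0.9, -0.2, 6.7]
opening: 0.669
```

```bash
python3 - <<'E'
from h import *
to([.36,.15,.007],92.5)
E
```

```text
now [535.6 177.1   5.9] psi 92.6 q [ 0.19  0.6  -0.35  0.62 -0.    0.14] F [-0.9 -0.2  6.7] t 8.45
shift [-19.1  -1.4 176.7] turn [0.1 0.1 0. ]
```

Request:
{"method": "move_arm", "body": {"moves": [[50, 0, -3, 0, 0, 0, 0], [50, 0, -3, 15, 0, 0, 0], [50, 0, -3, 35, 0, 0, 0], [50, -3, -3, 60, 0, 0, 0], [50, -8, -3, 85, 0, 0, 0], [50, -14, -3, 110, 0, 0, 0], [50, -20, -3, 135, 0, 0, 0], [50, -26, -3, 155, 0, 0, 0]], "newtons": 80}}

```text
time: 9.12
ee_pos: [0.379, 0.1437, 0.008]
eef_rot: [[-0.046, -0.001, -0.999], [0.999, -0.0, -0.046], [-0.0, -1.0, 0.001]]
force: [-1.2, 0.5, -3.1]
opening: 0.664
```

```bash
python3 - <<'E'
from h import *
to([.35,.14,.007],92.5)
v=V('top0');print(v.onz(232,309,.01),v.onz(317,262,.01),v.onz(310,312,.01))
E
```

```text
now [379.  143.7   8. ] psi 92.6 q [ 0.18  0.38 -0.78  0.42  0.    0.14] F [-1.2  0.5 -3.1] t 9.12
shift [-2.4  1.  29.2] turn [-0.1  0.1 -0. ]
[0.31405601 0.19916541 0.01      ] [ 0.42448245 -0.00953516  0.01      ] [0.30330132 0.00969065 0.01      ]
```

Request:
{"method": "move_arm", "body": {"moves": [[50, -2, 0, 15, 0, 0, 0], [50, -2, 0, 22, 0, 0, 0], [50, -2, 2, 22, 0, 0, 0], [50, -2, 3, 22, 0, 0, 0], [50, -2, 3, 22, 0, 0, 0], [72, -2, 3, 22, 0, 0, 0], [72, -2, 3, 22, 0, 0, 0], [72, -2, 3, 22, 0, 0, 0]]}}

```text
time: 9.78
ee_pos: [0.3613, 0.1414, 0.0052]
eef_rot: [[-0.045, 0.002, -0.999], [0.999, 0.0, -0.045], [0.0, -1.0, -0.002]]
force: [1.0, 0.3, -0.0]
opening: 0.841
```

```bash
python3 - <<'E'
from h import *
to([.45,.14,.15],-87.5+360)
cap('top','t1')
v=V('t1')
cr=cv2.resize(v.im[170:350,200:340],None,fx=4,fy=4,interpolation=cv2.INTER_CUBIC);cv2.imwrite('pics/t1c.png',cr[:,:,::-1])
E
```

```text
now [361.3 141.4   5.2] psi 92.6 q [ 0.18  0.36 -0.82  0.38 -0.    0.14] F [ 1.   0.3 -0. ] t 9.78
shift [  -5.4 -144.6  -88.8] turn [   0.  -179.9   -0.2]
```

View pics/t1c.png

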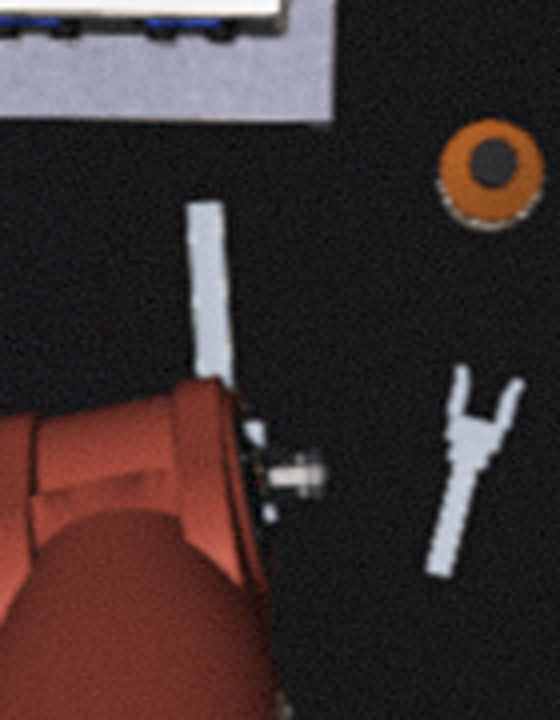

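Request:
{"method": "move_arm", "body": {"moves": [[72, 0, -30, 0, 0, 0, 0], [72, 0, -70, 0, 0, -7, 0], [72, 0, -110, -15, 0, -14, 0], [72, 0, -140, -35, 0, -21, 0], [72, 0, -140, -55, 0, -28, 0], [72, 0, -140, -75, 0, -35, 0], [72, 0, -140, -90, 0, -42, 0], [60, 0, -140, -90, 0, -49, 0]]}}

```text
time: 10.5
ee_pos: [0.4533, 0.1453, 0.1454]
eef_rot: [[-0.787, 0.003, -0.617], [0.617, 0.0, -0.787], [-0.002, -1.0, -0.002]]
force: [-0.3, -0.6, -1.4]
opening: 0.721
```

Request:
{"method": "move_arm", "body": {"moves": [[45, 0, 0, 0, 0, -7, 0], [45, 0, 0, 0, 0, -14, 0], [45, 0, 0, 0, 0, -21, 0], [45, 0, 0, 0, 0, -28, 0], [45, 0, 0, 0, 0, -35, 0], [45, 0, 0, 0, 0, -42, 0], [45, 0, 0, 0, 0, -49, 0], [45, 0, 0, 0, 0, -56, 0]]}}

```text
time: 11.17
ee_pos: [0.45, 0.1452, 0.145]
eef_rot: [[-0.951, 0.0, 0.308], [-0.308, 0.0, -0.951], [-0.0, -1.0, 0.0]]
force: [0.8, -0.1, -0.3]
opening: 0.529
```

Request:
{"method": "move_arm", "body": {"moves": [[45, 0, 0, 0, 0, -7, 0], [45, 0, 0, 0, 0, -14, 0], [45, 0, 0, 0, 0, -21, 0], [45, 0, 0, 0, 0, -28, 0], [45, 0, 0, 0, 0, -35, 0], [45, 0, 0, 0, 0, -42, 0], [45, 0, 0, 0, 0, -49, 0], [45, 0, 0, 0, 0, -56, 0]]}}

```text
time: 11.83
ee_pos: [0.45, 0.1452, 0.145]
eef_rot: [[-0.277, 0.0, 0.961], [-0.961, 0.0, -0.277], [-0.0, -1.0, 0.0]]
force: [-0.8, -0.7, -0.7]
opening: 0.527
```

```bash
python3 - <<'E'
from h import *
to([.45,.14,.15],-87.5+360)
cap('wrist','w7')
E
```

```text
now [450.  145.2 145. ] psi -106.1 q [ 0.16  0.27 -0.45  0.85 -0.   -2.7 ] F [-0.8 -0.7 -0.7] t 11.83
shift [ 5.  -5.   1.4] turn [ -0.  -18.6  -0. ]
```

View pics/w7.png

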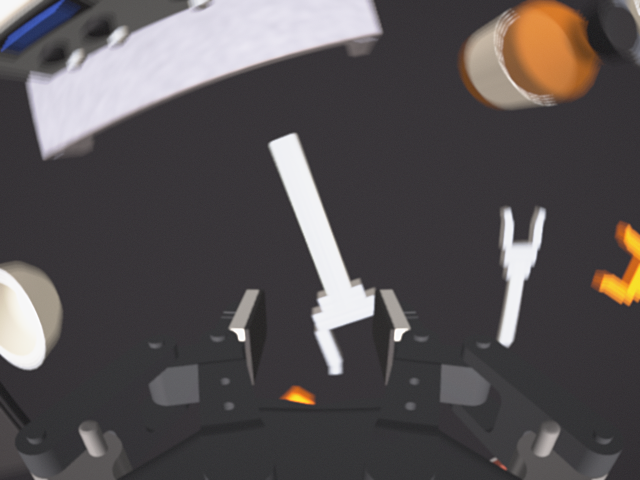

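```bash
python3 - <<'E'
from h import *
v=V('w7',True)
cr=cv2.resize(v.im[120:390,240:400],None,fx=3,fy=3,interpolation=cv2.INTER_CUBIC);cv2.imwrite('pics/w7c.png',cr[:,:,::-1])
im=v.im.astype(int);m=(im.min(-1)>150);m[:125]=0;m[270:]=0;m[:,:255]=0;m[:,400:]=0
c=max(cv2.findContours(m.astype(np.uint8),cv2.RETR_EXTERNAL,cv2.CHAIN_APPROX_NONE)[0],key=cv2.contourArea)
P=np.array([v.onz(*p[0],.014)[:2]*1000 for p in c]).astype(np.float32)
print(cv2.minAreaRect(P),cv2.boxPoints(cv2.minAreaRect(P)))
E
```

```text
((474.0118713378906, 146.26356506347656), (107.73023223876953, 21.07744598388672), 3.6589605808258057) [[419.584   153.34328]
 [420.9291  132.30879]
 [528.4397  139.18385]
 [527.0946  160.21834]]
```

View pics/w7c.png

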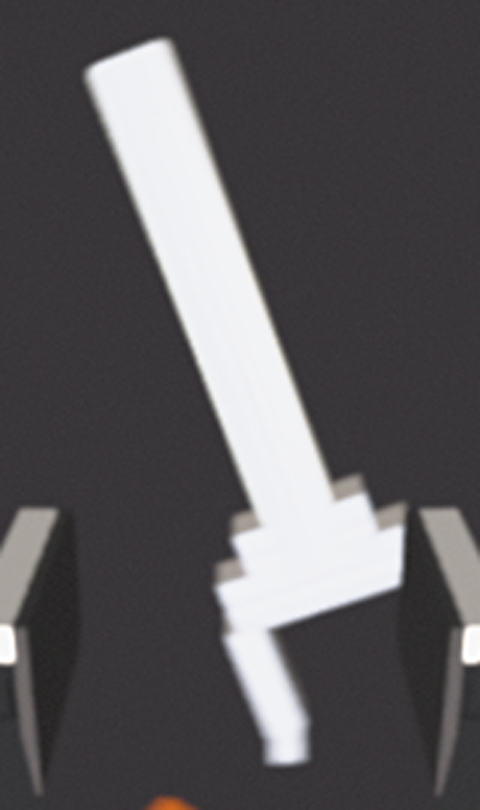

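```bash
python3 - <<'E'
from h import *
to([.453,.1449,.010],-87)
E
```

```text
now [450.  145.2 145. ] psi -105.5 q [ 0.16  0.27 -0.45  0.85 -0.   -2.71] F [-0.7 -0.2  0.2] t 11.88
shift [ -0.5 135.    2.9] turn [ -0.  -18.5  -0. ]
```

Request:
{"method": "move_arm", "body": {"moves": [[45, 0, 30, 3, 0, -6, 0], [45, 0, 60, 3, 0, -12, 0], [45, -0.5, 80, 3, 0, -18.5, 0], [45, -0.5, 100, 3, 0, -18.5, 0], [45, -0.5, 115, 3, 0, -18.5, 0], [45, -0.5, 125, 3, 0, -18.5, 0], [45, -0.5, 132, 3, 0, -18.5, 0], [45, -0.5, 135, 3, 0, -18.5, 0]]}}

```text
time: 12.55
ee_pos: [0.4523, 0.1447, 0.0091]
eef_rot: [[0.035, -0.001, 0.999], [-0.999, -0.0, 0.035], [0.0, -1.0, -0.001]]
force: [-0.0, -0.7, 0.1]
opening: 0.523
```

```bash
python3 - <<'E'
from h import *
to([.453,.1449,.010],-87)
cap('wrist','w8')
v=V('w8',True)
im=v.im.astype(int);m=(im.min(-1)>150);m[:100]=0;m[345:]=0;m[:,:280]=0;m[:,370:]=0
c=max(cv2.findContours(m.astype(np.uint8),cv2.RETR_EXTERNAL,cv2.CHAIN_APPROX_NONE)[0],key=cv2.contourArea)
P=np.array([v.onz(*p[0],.014)[:2]*1000 for p in c]).astype(np.float32)
print(cv2.minAreaRect(P),cv2.boxPoints(cv2.minAreaRect(P)))
E
```

```text
now [452.3 144.7   9.1] psi -88.0 q [ 0.16  0.47 -0.6   0.51 -0.   -3.02] F [-0.  -0.7  0.1] t 12.55
shift [-0.2 -0.9  0.7] turn [ 0.1 -1.   0. ]
((485.0661315917969, 146.5249786376953), (84.80858612060547, 19.40679359436035), 2.848484754562378) [[442.23203 154.1091 ]
 [443.19644 134.72629]
 [527.90027 138.94086]
 [526.9358  158.32367]]
```

View pics/w8.png

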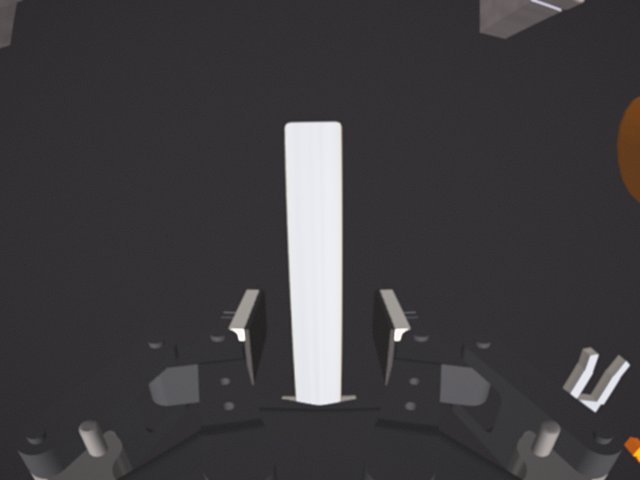

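Request:
{"method": "move_arm", "body": {"moves": [[45, 0, 0, 0.5, 0, -1, 0], [12, 0, 0, 0.5, 0, -1, 0], [12, 0, 0, 0.5, 0, -1, 0], [12, 0, 0, 0.5, 0, -1, 0], [12, 0, 0, 0.5, 0, -1, 0], [12, 0, 0, 0.5, 0, -1, 0], [12, 0, 0, 0.5, 0, -1, 0], [12, 0, 0, 0.5, 0, -1, 0]], "newtons": 100}}

```text
time: 13.27
ee_pos: [0.4537, 0.1449, 0.0111]
eef_rot: [[0.054, 0.002, 0.999], [-0.999, 0.0, 0.054], [-0.0, -1.0, 0.002]]
force: [-2.0, 0.0, 9.9]
opening: 0.2
```

```bash
python3 - <<'E'
from h import *
to([.453,.1449,.010],-87)
print(arm.sense()['wrist_torque'],arm.sense()['opening']*85.4)
E
```

```text
now [453.7 144.9  11.1] psi -86.9 q [ 0.16  0.47 -0.59  0.51  0.   -3.04] F [-2.   0.   9.9] t 13.27
shift [-0.   1.1 -0.7] turn [-0.1  0.1 -0. ]
[-0.11698217  0.45942274 -0.16993028] 17.04617692580656
```

Request:
{"method": "move_arm", "body": {"moves": [[12, 0, -15, 0, 0, 0, 0], [12, 0, -45, 0, 0, 0, 0], [12, 0, -80, 0, 0, 5, 0], [12, 15, -110, 0, 0, 12, 0], [12, 40, -140, 0, 0, 19, 0], [12, 65, -165, -5, 0, 26, 0], [12, 95, -189, -10, 0, 33, 0], [12, 130, -189, -20, 0, 40, 0]]}}

```text
time: 13.93
ee_pos: [0.4428, 0.013, 0.2037]
eef_rot: [[-0.604, 0.008, 0.797], [-0.797, -0.001, -0.604], [-0.004, -1.0, 0.007]]
force: [2.5, -0.7, -2.3]
opening: 0.2
```

```bash
python3 - <<'E'
from h import *
to([.4116,-.2994,.200],109.2)
print(arm.sense()['wrist_torque'],arm.sense()['opening']*85.4)
E
```

```text
now [442.8  13.  203.7] psi -127.2 q [-0.14  0.16 -0.43  0.98  0.   -2.63] F [ 2.5 -0.7 -2.3] t 13.93
shift [267.8   3.7 163.9] turn [  0.  123.6  -0.6]
[-0.15252942 -0.19679527  0.0169089 ] 17.093225212648612
```

Request:
{"method": "move_arm", "body": {"moves": [[12, 20, 0, 13, 0, 7, 0], [12, 45, 1, 28, 0, 14, 0], [12, 70, 2, 43, 0, 21, 0], [12, 95, 3, 58, 0, 28, 0], [12, 120, 3, 73, 0, 35, 0], [12, 145, 3, 88, 0, 42, 0], [12, 165, 3, 100, 0, 49, 0], [12, 185, 3, 113, 0, 56, 0]]}}

```text
time: 14.6
ee_pos: [0.4187, -0.2032, 0.1963]
eef_rot: [[-0.998, 0.0, -0.058], [0.058, -0.0, -0.998], [-0.0, -1.0, 0.0]]
force: [0.6, 0.0, -3.0]
opening: 0.202
```

```bash
python3 - <<'E'
from h import *
to([.4116,-.2994,.160],109.2)
E
```

```text
now [ 418.7 -203.2  196.3] psi 176.7 q [-0.61  0.21 -0.38  0.98 -0.   -2.12] F [ 0.6  0.  -3. ] t 14.6
shift [ 1.6 36.3 96.4] turn [-0.  67.5 -0. ]
```

Request:
{"method": "move_arm", "body": {"moves": [[12, 0, 0, 20, 0, 7, 0], [12, 0, 0, 40, 0, 14, 0], [12, 0, 5, 60, 0, 21, 0], [12, 1, 10, 80, 0, 28, 0], [12, 1, 20, 96, 0, 35, 0], [12, 1, 30, 96, 0, 42, 0], [12, 1, 36, 96, 0, 49, 0], [12, 1, 36, 96, 0, 56, 0]]}}

```text
time: 15.27
ee_pos: [0.4125, -0.2973, 0.1588]
eef_rot: [[-0.51, -0.002, -0.86], [0.86, 0.002, -0.51], [0.002, -1.0, 0.001]]
force: [0.1, -0.2, -2.3]
opening: 0.196
```

Request:
{"method": "move_arm", "body": {"moves": [[12, 0, 0, 0, 0, 7, 0], [12, 0, 0, 0, 0, 11.5, 0], [12, 0, 0, 0, 0, 11.5, 0], [12, 0, 0, 0, 0, 11.5, 0], [12, 0, 0, 0, 0, 11.5, 0], [12, 0, 0, 0, 0, 11.5, 0], [12, 0, 0, 0, 0, 11.5, 0], [12, 0, 0, 0, 0, 11.5, 0]]}}

```text
time: 15.93
ee_pos: [0.4135, -0.2977, 0.1601]
eef_rot: [[-0.336, -0.0, -0.942], [0.942, -0.0, -0.336], [-0.0, -1.0, 0.0]]
force: [-0.7, 0.0, -2.8]
opening: 0.202
```

```bash
python3 - <<'E'
from h import *
to([.4116,-.2994,.160],109.2)
cap('wrist','w9');cap('scene','s9');cap('top','t9')
for f,(r0,r1,c0,c1) in dict(s9=(240,390,180,340),t9=(130,290,340,500)).items():
    v=V(f);cv2.imwrite('pics/'+f+'c.png',cv2.resize(v.im[r0:r1,c0:c1],None,fx=4,fy=4,interpolation=cv2.INTER_CUBIC)[:,:,::-1])
E
```

```text
now [ 413.5 -297.7  160.1] psi 109.6 q [-0.77  0.32 -0.33  0.92 -0.   -1.11] F [-0.7  0.  -2.8] t 15.93
shift [-1.   0.1  2.4] turn [-0.   0.4 -0. ]
```

View pics/w9.png

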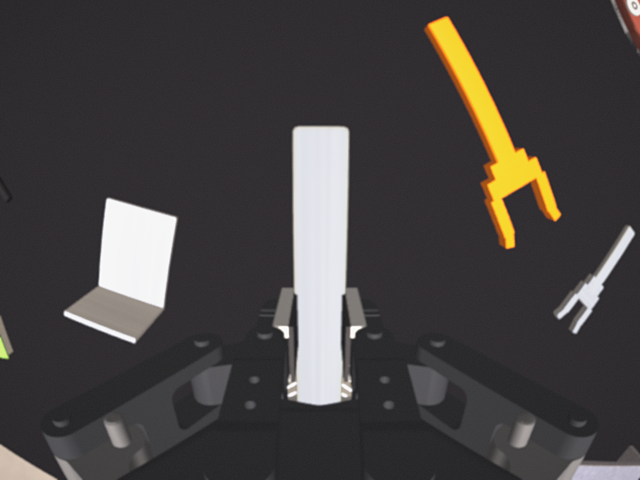

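View pics/s9c.png

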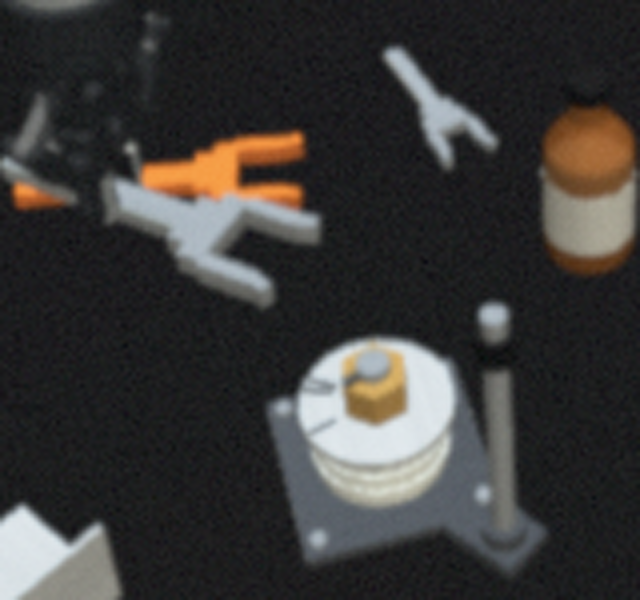

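View pics/t9c.png

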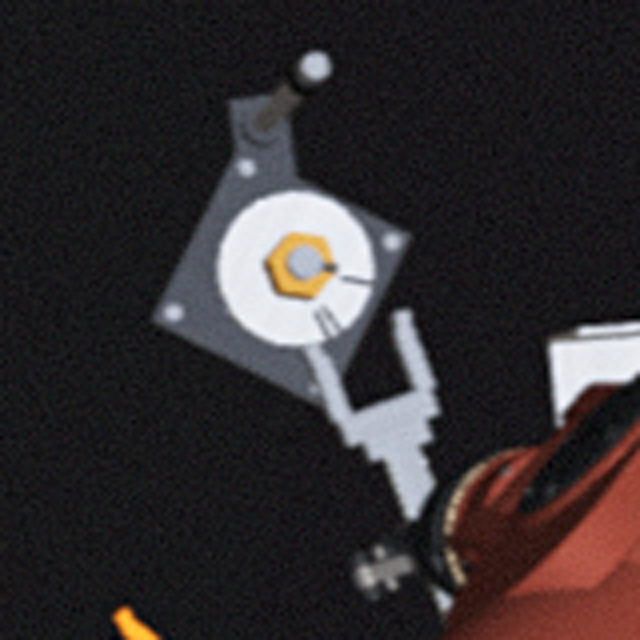

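```bash
python3 - <<'E'
from h import *
v=V('t9');P=v.cloud();im=v.im
for n,(x,y) in dict(headc=(395,428),cheekL=(335,385),cheekR=(420,360),neck=(408,475),hand=(415,500),flange=(250,250),plate=(190,300),nut=(300,285),bench=(150,500)).items():
    u,w=340+x//4,130+y//4; print(n,P[w-1:w+2,u-1:u+2].reshape(-1,3).mean(0).round(4), P[w-1:w+2,u-1:u+2,2].std().round(4))
E
```

```text
headc [ 0.4742 -0.2751  0.1626] 0.0023
cheekL [ 0.5002 -0.2465  0.1427] 0.0507
cheekR [ 0.5151 -0.3037  0.1089] 0.0778
neck [ 0.4499 -0.2834  0.1618] 0.0027
hand [ 0.4329 -0.2531  0.3094] 0.4205
flange [ 0.5869 -0.2141  0.0595] 0.0025
plate [ 0.5614 -0.1842  0.0086] 0.003
nut [ 0.5466 -0.2125  0.2421] 0.4443
bench [ 0.4391 -0.1578 -0.0008] 0.0029
```

```bash
python3 - <<'E'
from h import *
to([.4117,-.2988,.0755],109)
E
```

```text
now [ 413.5 -297.7  160. ] psi 109.6 q [-0.77  0.32 -0.33  0.92  0.   -1.11] F [-0.1 -0.4 -2.4] t 16.08
shift [-0.5 84.5  2.1] turn [-0.   0.6  0. ]
```

Request:
{"method": "move_arm", "body": {"moves": [[12, -0.5, 20, 2, 0, 0.6, 0], [12, -0.5, 45, 2, 0, 0.6, 0], [12, -0.5, 65, 2, 0, 0.6, 0], [12, -0.5, 77, 2, 0, 0.6, 0], [12, -0.5, 84, 2, 0, 0.6, 0], [12, -0.5, 84, 2, 0, 0.6, 0], [12, -0.5, 84, 2, 0, 0.6, 0], [12, -0.5, 84, 2, 0, 0.6, 0]]}}

```text
time: 16.75
ee_pos: [0.4124, -0.2994, 0.0769]
eef_rot: [[-0.326, 0.001, -0.945], [0.945, -0.001, -0.326], [-0.001, -1.0, -0.001]]
force: [0.3, 1.0, -2.2]
opening: 0.195
```

```bash
python3 - <<'E'
from h import *
to([.4117,-.2988,.0745],109)
cap('top','t10');v=V('t10')
cv2.imwrite('pics/t10c.png',cv2.resize(v.im[140:280,360:480],None,fx=5,fy=5,interpolation=cv2.INTER_CUBIC)[:,:,::-1])
P=v.cloud()
a=np.radians(19);A=np.array([573.6,-243.1])/1000;d=np.array([np.cos(a),np.sin(a)]);n=np.array([-d[1],d[0]])
for s,t in [(-80,0),(-75,10),(-65,25),(-65,-25),(-55,25),(-100,0),(-110,0)]:
    # origin now at A-70d
    p=A+d*(s-0)/1000*1.0+n*t/1000;p=A+d*((s-70+70)/1000-.03)+n*t/1000
    u=v.px([*p,.078]).round().astype(int);print(s,t,u,P[u[1],u[0]].round(4))
E
```

```text
now [ 412.4 -299.4   76.9] psi 109.0 q [-0.77  0.42 -0.44  0.71  0.   -1.1 ] F [ 0.3  1.  -2.2] t 16.75
shift [0.8 2.4 0.4] turn [ 0.   0.  -0.1]
-80 0 [432 241] [ 0.4684 -0.278   0.081 ]
-75 10 [427 240] [ 0.4709 -0.2663  0.0817]
-65 25 [420 238] [ 0.4762 -0.2515  0.0735]
-65 -25 [440 231] [ 0.4915 -0.2974  0.0806]
-55 25 [418 234] [ 0.4854 -0.2459  0.0803]
-100 0 [435 249] [ 0.4497 -0.2847  0.0801]
-110 0 [437 253] [ 0.4402 -0.289   0.0804]
```

View pics/t10c.png

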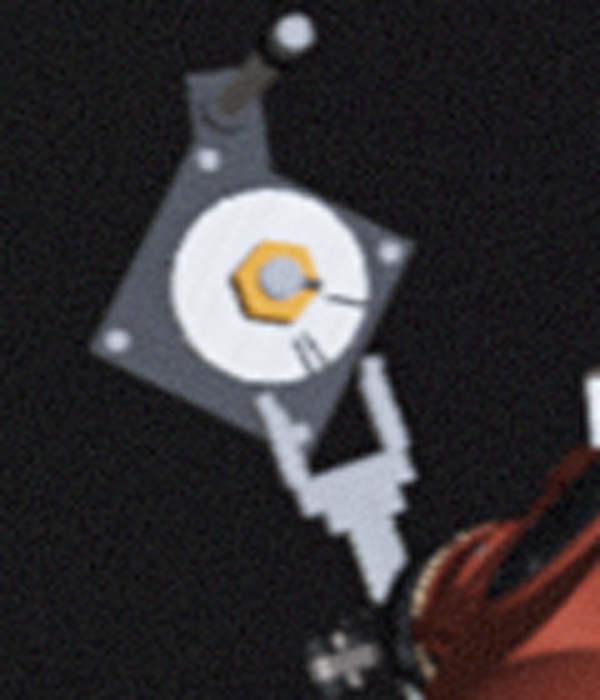

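```bash
python3 - <<'E'
from h import *
v=V('t10')
cr=cv2.resize(v.im[188:262,400:450],None,fx=10,fy=10,interpolation=cv2.INTER_CUBIC)[:,:,::-1].copy()
a=np.radians(19);A=np.array([.5736,-.2431]);d=np.array([np.cos(a),np.sin(a)]);n=np.array([-d[1],d[0]])
def dot(p,col):
    u=v.px(p);q=((u-[400,188])*10+4.5).astype(int);cv2.circle(cr,tuple(int(t) for t in q),3,col,-1)
T=np.array([.4124,-.2994]);O=T+d*.1012
for s,t in [(21,31.5),(21,-31.5),(10,29.5),(10,-29.5),(-24,29.5),(-24,-29.5),(-24,19.5),(-24,-19.5),(10,19.5),(10,-19.5),(-51,10),(-51,-10)]:
    dot([*(O+d*s/1000+n*t/1000),.0798],(0,0,255))
cv2.imwrite('pics/t10d.png',cr)
cr=cv2.resize(v.im[170:220,390:440],None,fx=10,fy=10,interpolation=cv2.INTER_CUBIC)[:,:,::-1].copy()
def dot(p,col):
    u=v.px(p);q=((u-[390,170])*10+4.5).astype(int);cv2.circle(cr,tuple(int(t) for t in q),3,col,-1)
for k in range(6):
    b=np.radians(-101+60*k);dot([*(A+.0208*np.array([np.cos(b),np.sin(b)])),.086],(0,0,255))
for k in range(36):
    b=np.radians(10*k);dot([*(A+.046*np.array([np.cos(b),np.sin(b)])),.06],(0,255,0))
cv2.imwrite('pics/t10e.png',cr)
E
```

```text
(no output)
```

View pics/t10d.png

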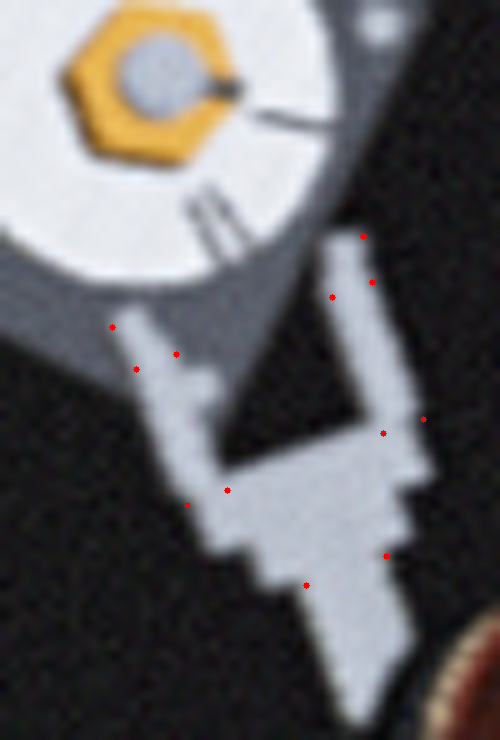

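View pics/t10e.png

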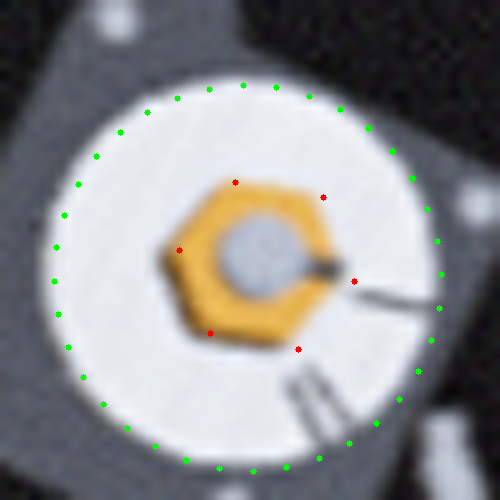

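```bash
python3 - <<'E'
from h import *
v=V('t10');S=8
def up(r0,r1,c0,c1): 
    return cv2.resize(v.im[r0:r1,c0:c1],None,fx=S,fy=S,interpolation=cv2.INTER_CUBIC).astype(int)
def world(c,r0,c0,z):
    uv=np.array(c).reshape(-1,2)/S+(0.5/S-.5)+np.array([c0,r0]); return np.array([v.onz(*p,z)[:2]*1000 for p in uv]).astype(np.float32)
# nut+boss
r0,c0=170,385;I=up(r0,222,c0,445)
nut=(I[...,0]-I[...,2]>60)
c=max(cv2.findContours(nut.astype(np.uint8),cv2.RETR_EXTERNAL,cv2.CHAIN_APPROX_NONE)[0],key=cv2.contourArea)
W=world(cv2.convexHull(c),r0,c0,.086);M=cv2.moments(W.reshape(-1,1,2));print('nut c',M['m10']/M['m00'],M['m01']/M['m00'])
fl=((I.min(-1)>165)|nut).astype(np.uint8)
c=max(cv2.findContours(fl,cv2.RETR_EXTERNAL,cv2.CHAIN_APPROX_NONE)[0],key=cv2.contourArea)
W=world(cv2.convexHull(c),r0,c0,.060);print('flange',cv2.fitEllipse(W.reshape(-1,1,2)))
# wrench
r0,c0=205,405;I=up(r0,262,c0,450)
m=(I.min(-1)>125).astype(np.uint8)
cs=sorted(cv2.findContours(m,cv2.RETR_EXTERNAL,cv2.CHAIN_APPROX_NONE)[0],key=cv2.contourArea)[::-1]
print([cv2.contourArea(c) for c in cs[:3]])
cv2.imwrite('pics/m.png',m*255)
a=np.radians(19);d=np.array([np.cos(a),np.sin(a)]);n=np.array([-d[1],d[0]])
T=np.array([412.4,-299.4])
for c in cs[:3]:
    W=world(c,r0,c0,.0798)-T; s=W@d;t=W@n
    print(s.min(),s.max())
    for b in range(40,125,5):
        k=(s>b)&(s<b+5)
        if k.sum()>3: print(b,t[k].min().round(1),t[k].max().round(1),'mid',((t[k].min()+t[k].max())/2).round(1))
E
```

```text
nut c 574.3947717770236 -239.66708077425244
flange ((575.23974609375, -240.9990692138672), (92.14215850830078, 92.86433410644531), 5.257697105407715)
[33201.0, 16291.5, 40.5]
16.674533985144993 125.6698076311276
40 -8.7 11.7 mid 1.5
45 -9.3 11.8 mid 1.2
50 -16.7 18.6 mid 1.0
55 -17.1 19.0 mid 1.0
60 -25.0 24.7 mid -0.2
65 -26.3 28.0 mid 0.9
70 -25.8 28.0 mid 1.1
75 -27.5 29.0 mid 0.8
80 -28.8 30.6 mid 0.9
85 -29.2 30.9 mid 0.9
90 -29.1 31.0 mid 0.9
95 -29.4 30.9 mid 0.8
100 -28.8 30.8 mid 1.0
105 -29.1 30.7 mid 0.8
110 -29.0 30.7 mid 0.8
115 -30.0 31.1 mid 0.6
120 -30.2 31.5 mid 0.6
125.28112375746447 161.8438384180599
10.750161533583526 13.403666508686928
```

View pics/m.png

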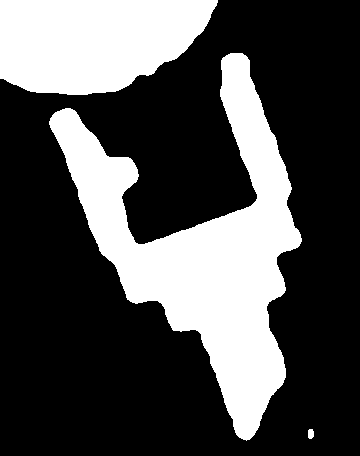

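Request:
{"method": "move_arm", "body": {"moves": [[12, 1.1, 2.5, 0, 0, 0, 0], [12, 1.1, 2.5, -8, 0, 0, 0], [12, 1.1, 2.5, -16, 0, 0, 0], [12, 1.1, 2.5, -24, 0, 0, 0], [12, 1.1, 2.5, -31, 0, 0, 0], [12, 1.1, 2.5, -38, 0, 0, 0], [12, 1.1, 2.5, -45, 0, 0, 0], [12, 1.1, 2.5, -45, 0, 0, 0]]}}

```text
time: 17.47
ee_pos: [0.4554, -0.2828, 0.0736]
eef_rot: [[-0.327, 0.001, -0.945], [0.945, -0.0, -0.327], [-0.0, -1.0, -0.001]]
force: [-0.3, 0.3, -2.7]
opening: 0.2
```

```bash
python3 - <<'E'
from h import *
to([.4779,-.2760,.0735],109)
print(arm.sense()['wrist_torque'])
E
```

```text
now [ 455.4 -282.8   73.6] psi 109.1 q [-0.69  0.46 -0.37  0.74  0.   -1.02] F [-0.3  0.3 -2.7] t 17.47
shift [ -0.9   0.1 -23.4] turn [ 0.   0.1 -0. ]
[-0.01799583  0.10099788  0.0298778 ]
```

Request:
{"method": "move_arm", "body": {"moves": [[12, -0.3, 0, -4, 0, 0, 0], [12, -0.3, 0, -8, 0, 0, 0], [12, -0.3, 0, -12, 0, 0, 0], [12, -0.3, 0, -16, 0, 0, 0], [12, -0.3, 0, -19, 0, 0, 0], [12, -0.3, 0, -22, 0, 0, 0], [12, -0.3, 0, -22, 0, 0, 0], [12, -0.3, 0, -22, 0, 0, 0]]}}

```text
time: 18.13
ee_pos: [0.4749, -0.2762, 0.0735]
eef_rot: [[-0.326, -0.0, -0.945], [0.945, -0.0, -0.326], [0.0, -1.0, 0.0]]
force: [-0.1, -0.6, -1.7]
opening: 0.202
```

```bash
python3 - <<'E'
from h import *
to([.4779,-.2760,.0735],109)
print(arm.sense()['wrist_torque'])
cap('top','t11');v=V('t11')
cv2.imwrite('pics/t11c.png',cv2.resize(v.im[150:260,380:460],None,fx=6,fy=6,interpolation=cv2.INTER_CUBIC)[:,:,::-1])
E
```

```text
now [ 474.9 -276.2   73.5] psi 109.0 q [-0.66  0.48 -0.33  0.75 -0.   -0.99] F [-0.1 -0.6 -1.7] t 18.13
shift [-0.7  0.  -2.9] turn [-0.  0.  0.]
[-0.01874508  0.07396216  0.02611962]
```

View pics/t11c.png

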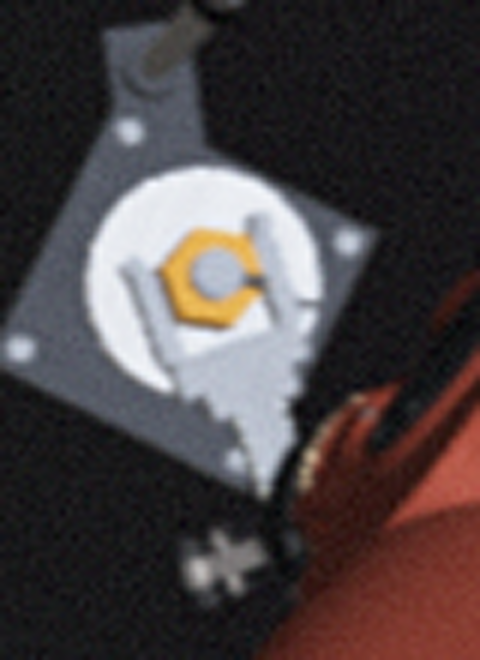

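Request:
{"method": "move_arm", "body": {"moves": [[12, -0.3, 0.8, -1.5, 0, 0, 0], [12, -0.3, 1.5, -3, 0, 0, 0], [12, 5, 1.5, -3.1, 0, 3, 0], [12, 10.3, 1.5, -3.6, 0, 6, 0], [12, 15.5, 1.5, -4.3, 0, 9, 0], [12, 20.7, 1.5, -5.2, 0, 12, 0], [12, 25.9, 1.5, -6.4, 0, 15, 0], [12, 31, 1.5, -7.9, 0, 18, 0]]}}

```text
time: 18.85
ee_pos: [0.4725, -0.2446, 0.0721]
eef_rot: [[-0.015, 0.0, -1.0], [1.0, -0.001, -0.015], [-0.001, -1.0, -0.0]]
force: [0.7, -1.6, -3.4]
opening: 0.202
```

```bash
python3 - <<'E'
from h import *
a=np.radians(91-90)
A=np.array([573.6,-243.1])
s=arm.sense();R=np.array(s['eef_rot']);psi=np.arctan2(R[1,0],R[0,0]);w=psi-np.pi/2
P=np.array(s['ee_pos'])[:2]*1000;d=np.array([np.cos(w),np.sin(w)]);n=np.array([-d[1],d[0]])
print('psi',np.degrees(psi),'A in tool: fwd',(A-P)@d,'lat',(A-P)@n,'z',s['ee_pos'][2],'F tool x,z',np.array(s['force'])@R,'T',s['wrist_torque'])
E
```

```text
psi 90.86116628504058 A in tool: fwd 101.13663818089468 lat -0.032237739215077256 z 0.07210297121817866 F tool x,z [-1.58418736  3.44805976 -0.65389398] T [-0.35834175 -0.06032163  0.36794914]
```

Request:
{"method": "move_arm", "body": {"moves": [[12, 7.1, 0, -0.3, 0, 4, 0], [12, 14.1, 0, -1, 0, 8, 0], [12, 21, 0, -2.2, 0, 12, 0], [12, 27.9, 0, -3.9, 0, 16, 0], [12, 34.6, 0, -6.1, 0, 20, 0], [12, 41.2, 0, -8.7, 0, 24, 0], [12, 47.5, 0, -11.8, 0, 28, 0], [12, 52.1, 0, -14.5, 0, 31, 0]]}}

```text
time: 19.52
ee_pos: [0.4862, -0.1922, 0.0721]
eef_rot: [[0.503, 0.0, -0.864], [0.864, -0.001, 0.503], [-0.001, -1.0, -0.001]]
force: [0.0, -3.7, -2.4]
opening: 0.199
```

```bash
cat > st.py <<'E'
from h import *
A=np.array([573.6,-243.1])
s=arm.sense();R=np.array(s['eef_rot']);psi=np.arctan2(R[1,0],R[0,0]);w=psi-np.pi/2
P=np.array(s['ee_pos'])[:2]*1000;d=np.array([np.cos(w),np.sin(w)]);n=np.array([-d[1],d[0]])
print('psi',np.degrees(psi).round(2),'turned',(109-np.degrees(psi)).round(2),'A in tool: fwd',((A-P)@d).round(1),'lat',((A-P)@n).round(1),'z',s['ee_pos'][2].round(4),'Ftool',(np.array(s['force'])@R).round(1),'T',np.round(s['wrist_torque'],2),s['time'])
E
python3 st.py
python3 - <<'E'
from h import *
cap('top','t12');v=V('t12')
cv2.imwrite('pics/t12c.png',cv2.resize(v.im[150:260,380:460],None,fx=6,fy=6,interpolation=cv2.INTER_CUBIC)[:,:,::-1])
E
```

```text
psi 59.8 turned 49.2 A in tool: fwd 101.2 lat -0.0 z 0.0721 Ftool [-3.1  2.4 -1.9] T [-0.57  0.11  0.23] 19.5167
```

View pics/t12c.png

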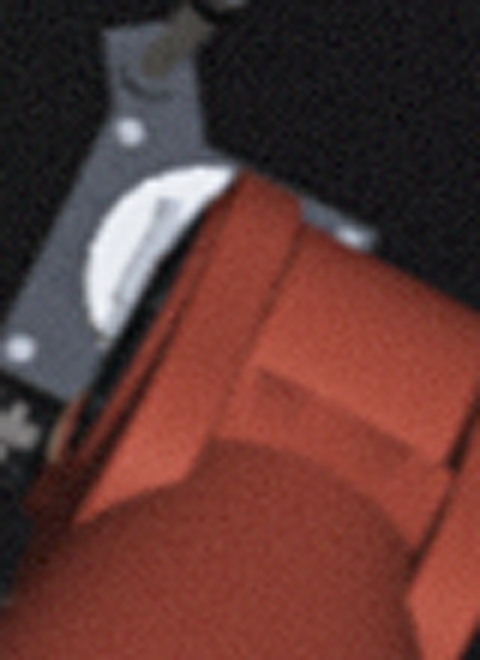

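Request:
{"method": "move_arm", "body": {"moves": [[12, 1.8, 0, 0, 0, 1, 0], [12, 3.5, 0, -0.1, 0, 2, 0], [12, 5.3, 0, -0.1, 0, 3, 0], [12, 7.1, 0, -0.2, 0, 4, 0], [12, 8.8, 0, -0.4, 0, 5, 0], [12, 10.6, 0, -0.6, 0, 6, 0], [12, 10.6, 0, -0.6, 0, 6, 0], [12, 10.6, 0, -0.6, 0, 6, 0]]}}

```text
time: 20.23
ee_pos: [0.4919, -0.1834, 0.0721]
eef_rot: [[0.588, 0.0, -0.809], [0.809, -0.0, 0.588], [-0.0, -1.0, -0.001]]
force: [0.7, -5.2, -4.1]
opening: 0.198
```

```bash
python3 st.py
```

```text
psi 54.0 turned 55.0 A in tool: fwd 101.2 lat -0.3 z 0.0721 Ftool [-3.7  4.1 -3.6] T [-0.85 -0.13  0.1 ] 20.2333
```

Request:
{"method": "move_arm", "body": {"moves": [[12, 1.3, 0, 0, 0, 0.7, 0], [12, 2.5, 0, 0, 0, 1.4, 0], [12, 3.7, 0, -0.1, 0, 2.1, 0], [12, 5, 0, -0.1, 0, 2.8, 0], [12, 6.2, 0, -0.2, 0, 3.5, 0], [12, 7.1, 0, -0.2, 0, 4, 0], [12, 7.1, 0, -0.2, 0, 4, 0], [12, 7.1, 0, -0.2, 0, 4, 0]]}}

```text
time: 20.9
ee_pos: [0.4963, -0.1778, 0.0722]
eef_rot: [[0.643, 0.0, -0.766], [0.766, -0.001, 0.643], [-0.0, -1.0, -0.001]]
force: [1.2, -5.5, -3.4]
opening: 0.203
```

```bash
python3 st.py
```

```text
psi 49.95 turned 59.05 A in tool: fwd 101.2 lat -0.2 z 0.0722 Ftool [-3.4  3.4 -4.5] T [-1.03 -0.2   0.04] 20.9
```

```bash
python3 - <<'E'
from h import *
cap('scene','s13');v=V('s13')
cv2.imwrite('pics/s13c.png',cv2.resize(v.im[290:390,220:330],None,fx=7,fy=6,interpolation=cv2.INTER_CUBIC)[:,:,::-1])
E
```

```text
(no output)
```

View pics/s13c.png

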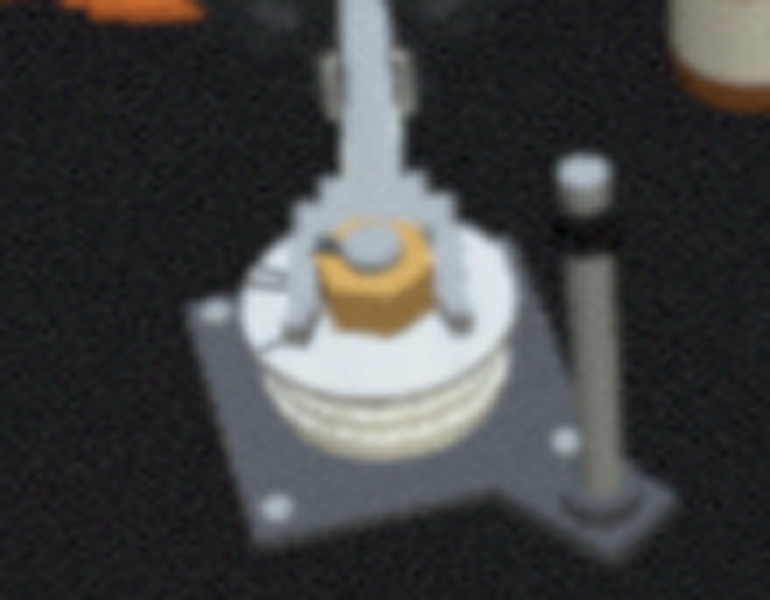

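```bash
python3 - <<'E'
from h import *
for nm,b,t in [('s13',(372,242),(322,247))]:
    v=V(nm)
    f=lambda x,y,z:v.onz(220+(x+.5)/7-.5,290+(y+.5)/6-.5,z)[:2]*1000
    B=f(*b,.094);T=f(*t,.092);d=T-B;print(B,T,np.hypot(*d),np.degrees(np.arctan2(d[1],d[0])))
    A=np.array([573.6,-243.1])
    for p in [(282,278),(255,270),(285,290),(250,283)]:
        q=f(*p,.06)-f(378,310,.06)*0-A;print(np.hypot(*q),np.degrees(np.arctan2(q[1],q[0])))
    for k in (-150.4,-145,-140,-135): 
        a=np.radians(k); u=v.px([*(A+18*np.array([np.cos(a),np.sin(a)]))/1000,.092]);c=v.px([*A/1000,.094]);print(k,(u-c))
    print((np.array(t)-b)/[7,6])
E
```

```text
[ 571.79324288 -242.58096198] [ 560.39625441 -254.66585664] 16.61132219246126 -133.32198926221318
36.72407820302184 -155.18536467022034
47.10446030787038 -155.98406322967793
33.61441474590569 -146.4041021421886
46.25675011210962 -147.93842222537714
-150.4 [-7.30493421 -0.93445667]
-145 [-7.51978688 -0.37662494]
-140 [-7.65925637  0.14858431]
-135 [-7.74026492  0.67809501]
[-7.14285714  0.83333333]
```

Request:
{"method": "move_arm", "body": {"moves": [[12, 1.8, 0, 0, 0, 1, 0], [12, 3.5, 0, -0.1, 0, 2, 0], [12, 5.3, 0, -0.1, 0, 3, 0], [12, 7.1, 0, -0.2, 0, 4, 0], [12, 8.8, 0, -0.4, 0, 5, 0], [12, 10.6, 0, -0.6, 0, 6, 0], [12, 10.6, 0, -0.6, 0, 6, 0], [12, 10.6, 0, -0.6, 0, 6, 0]]}}

```text
time: 21.62
ee_pos: [0.5033, -0.1699, 0.0721]
eef_rot: [[0.72, -0.0, -0.694], [0.694, -0.0, 0.72], [-0.0, -1.0, -0.0]]
force: [0.2, -4.7, -3.0]
opening: 0.197
```

```bash
python3 st.py;  python3 - <<'E'
from h import *
cap('scene','s14');v=V('s14')
cv2.imwrite('pics/s14c.png',cv2.resize(v.im[310:360,240:310],None,fx=11,fy=11,interpolation=cv2.INTER_CUBIC)[:,:,::-1])
E
```

```text
psi 43.95 turned 65.05 A in tool: fwd 101.5 lat -0.2 z 0.0721 Ftool [-3.1  3.  -3.6] T [-1.   -0.04  0.08] 21.6167
```

View pics/s14c.png

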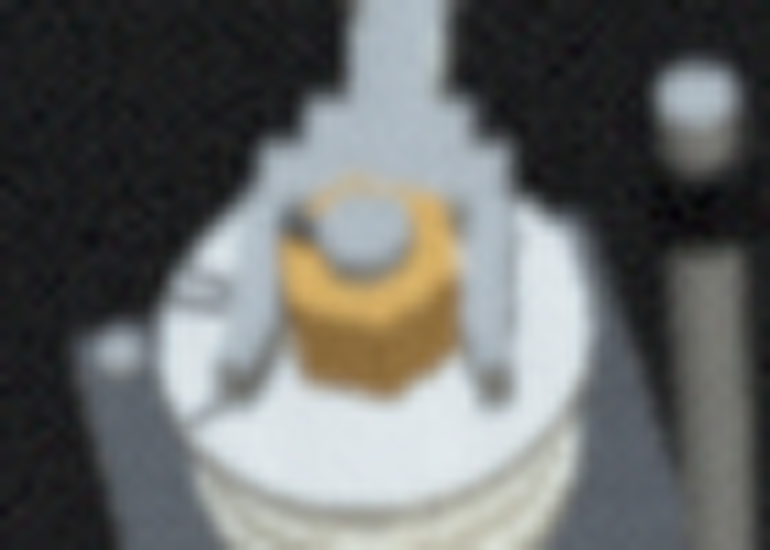

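Request:
{"method": "move_arm", "body": {"moves": [[12, 1.3, 0, 0, 0, 0.7, 0], [12, 2.5, 0, 0, 0, 1.4, 0], [12, 3.7, 0, -0.1, 0, 2.1, 0], [12, 5, 0, -0.1, 0, 2.8, 0], [12, 6.2, 0, -0.2, 0, 3.5, 0], [12, 7.1, 0, -0.2, 0, 4, 0], [12, 7.1, 0, -0.2, 0, 4, 0], [12, 7.1, 0, -0.2, 0, 4, 0]]}}

```text
time: 22.33
ee_pos: [0.5078, -0.1653, 0.0719]
eef_rot: [[0.766, -0.001, -0.642], [0.642, -0.001, 0.766], [-0.002, -1.0, 0.0]]
force: [-1.8, -6.5, -2.0]
opening: 0.2
```

```bash
python3 st.py;  python3 - <<'E'
from h import *
cap('scene','s15');v=V('s15')
cv2.imwrite('pics/s15c.png',cv2.resize(v.im[310:360,240:310],None,fx=11,fy=11,interpolation=cv2.INTER_CUBIC)[:,:,::-1])
E
```

```text
psi 39.96 turned 69.04 A in tool: fwd 101.9 lat 0.4 z 0.0719 Ftool [-5.5  2.  -3.9] T [-1.31  0.4   0.34] 22.3333
```

View pics/s15c.png

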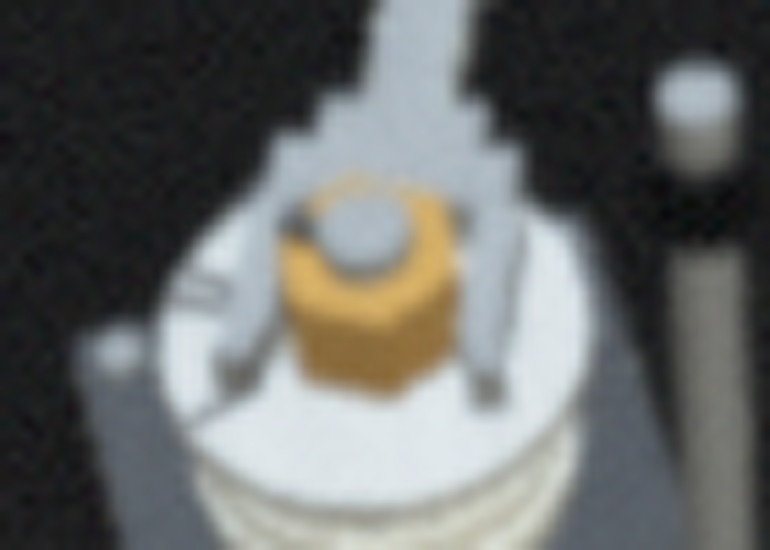

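Request:
{"method": "move_arm", "body": {"moves": [[12, 0.9, 0, 0, 0, 0.5, 0], [12, 1.8, 0, 0, 0, 1, 0], [12, 2.7, 0, 0, 0, 1.5, 0], [12, 3.5, 0, -0.1, 0, 2, 0], [12, 4.4, 0, -0.1, 0, 2.5, 0], [12, 4.4, 0, -0.1, 0, 2.5, 0], [12, 4.4, 0, -0.1, 0, 2.5, 0], [12, 4.4, 0, -0.1, 0, 2.5, 0]]}}

```text
time: 23.05
ee_pos: [0.5109, -0.1625, 0.0718]
eef_rot: [[0.794, -0.002, -0.608], [0.608, -0.001, 0.794], [-0.002, -1.0, 0.001]]
force: [-3.3, -6.3, -2.6]
opening: 0.201
```

```bash
python3 st.py;  python3 - <<'E'
from h import *
cap('scene','s16');v=V('s16')
cv2.imwrite('pics/s16c.png',cv2.resize(v.im[310:360,240:310],None,fx=11,fy=11,interpolation=cv2.INTER_CUBIC)[:,:,::-1])
E
```

```text
psi 37.47 turned 71.53 A in tool: fwd 102.1 lat 0.7 z 0.0718 Ftool [-6.4  2.6 -3. ] T [-1.36  0.57  0.5 ] 23.05
```

View pics/s16c.png

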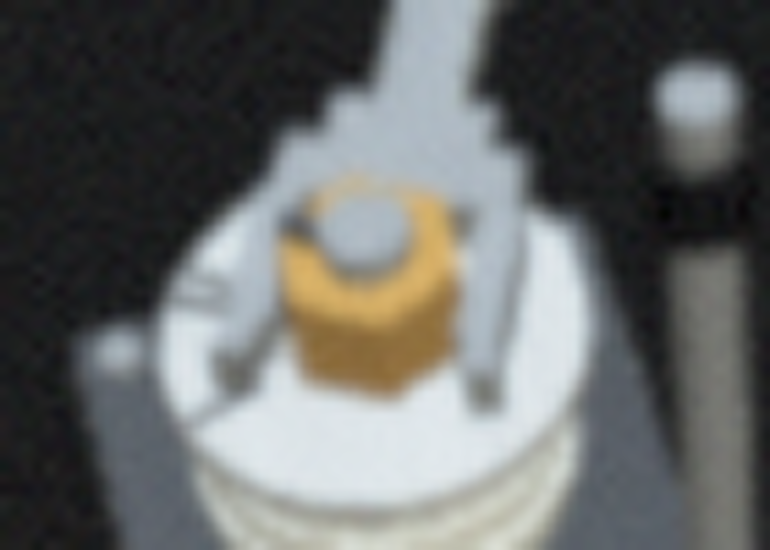

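```bash
python3 - <<'E'
from h import *
v=V('s16')
out=[]
for r in (-150,-140):
    cr=cv2.resize(v.im[310:360,240:310],None,fx=6,fy=6,interpolation=cv2.INTER_CUBIC)[:,:,::-1].copy()
    A=np.array([.5736,-.2431])
    for k in range(6):
        b=np.radians(r+60*k)
        for z in(.06,.086):
            u=v.px([*(A+.0208*np.array([np.cos(b),np.sin(b)])),z]);q=((u-[240,310])*6+2.5).astype(int)
            cv2.circle(cr,tuple(int(t) for t in q),3,(0,0,255) if k else (255,0,0),-1)
    out.append(cr)
cv2.imwrite('pics/ov.png',np.vstack(out))
E
```

```text
(no output)
```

View pics/ov.png

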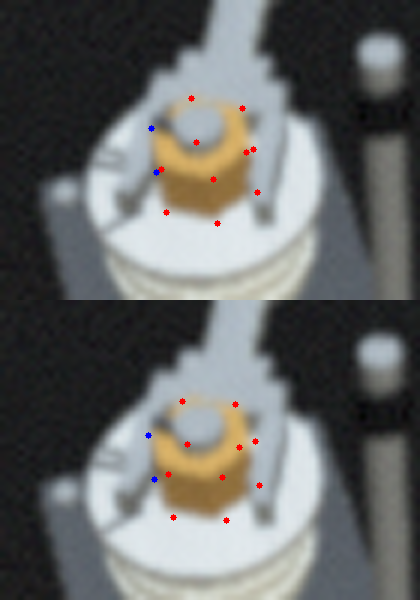

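```bash
python3 - <<'E'
from h import *
cap('wrist','w16');v=V('w16',True)
im=v.im.astype(int);m=(im.min(-1)>150);m[:100]=0;m[345:]=0;m[:,:200]=0;m[:,440:]=0
c=max(cv2.findContours(m.astype(np.uint8),cv2.RETR_EXTERNAL,cv2.CHAIN_APPROX_NONE)[0],key=cv2.contourArea)
P=np.array([v.onz(*p[0],.074)[:2]*1000 for p in c]).astype(np.float32)
print(cv2.minAreaRect(P))
E
```

```text
((491.7418212890625, -138.8443603515625), (19.647846221923828, 84.98213195800781), 37.7222785949707)
```

View pics/w16.png

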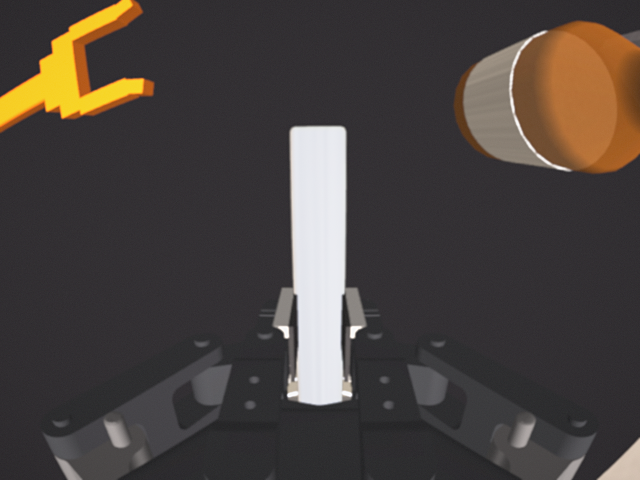

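```bash
python3 - <<'E'
from h import *
v=V('s16');A=np.array([.5736,-.2431])
# offset from brass+flange: use scene0 flange ellipse vs predicted
s0=V('scene0');I=cv2.resize(s0.im[290:370,235:310],None,fx=8,fy=8,interpolation=cv2.INTER_CUBIC).astype(int)
out=[]
def draw(v,r,dx=0,dy=0):
    cr=cv2.resize(v.im[312:356,248:298],None,fx=8,fy=8,interpolation=cv2.INTER_CUBIC)[:,:,::-1].copy()
    def dot(p,col):
        u=v.px(p)+[dx,dy];q=((u-[248,312])*8+3.5).astype(int);cv2.circle(cr,tuple(int(t) for t in q),2,col,-1)
    for k in range(6):
        b=np.radians(r+60*k);e=np.array([np.cos(b),np.sin(b)])
        for z in(.06,.086): dot([*(A+.0208*e),z],(0,0,255) if k else (255,0,0))
    for k in range(72):
        b=np.radians(5*k);dot([*(A+.046*np.array([np.cos(b),np.sin(b)])),.06],(0,255,0))
    for k in(-74.5,-123.2):
        b=np.radians(-26.4+k)
        for rr in(.027,.045):dot([*(A+rr*np.array([np.cos(b),np.sin(b)])),.06],(255,0,255))
    return cr
cv2.imwrite('pics/ov2.png',np.hstack([draw(s0,-32),draw(V('s9'),-101)]))
cv2.imwrite('pics/ov3.png',np.hstack([draw(v,-150),draw(v,-160)]))
E
```

```text
(no output)
```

View pics/ov2.png

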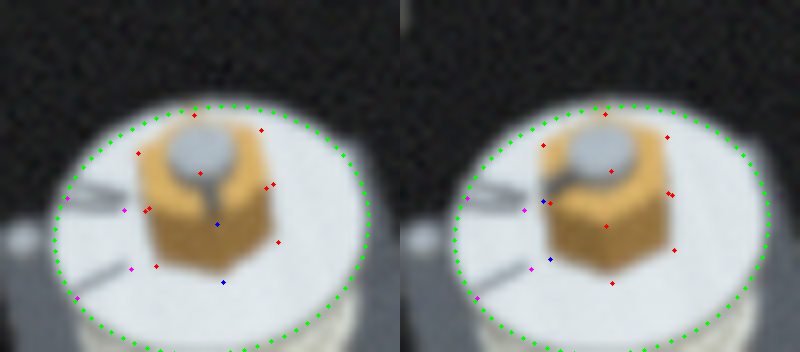

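View pics/ov3.png

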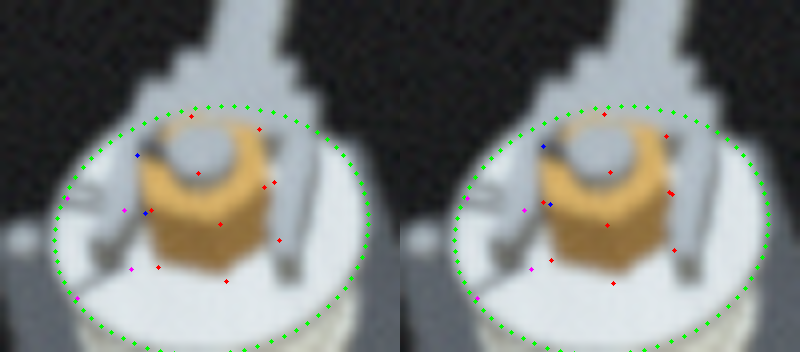

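```bash
python3 - <<'E'
from h import *
A=np.array([.5736,-.2431])
for w in (-38,-31.5):
    a=np.radians(w);p=A-.1012*np.array([np.cos(a),np.sin(a)]);to([*p,.0725],w+90)
E
```

```text
now [ 511.  -162.5   71.8] psi 37.5 q [-0.44  0.47 -0.37  0.74 -0.    0.47] F [-2.7 -7.2 -1.6] t 23.15
shift [-24.7  -0.6  -4.1] turn [ -0.1 -14.5  -0.1]
now [ 511.  -162.5   71.8] psi 37.5 q [-0.44  0.47 -0.37  0.74 -0.    0.47] F [-2.7 -7.2 -1.6] t 23.15
shift [-35.6  -0.6  -7.6] turn [ -0.1 -21.   -0.1]
```

Request:
{"method": "move_arm", "body": {"moves": [[12, -7.1, 0, -0.4, 0, -4, 0], [12, -14.1, 0, -1.4, 0, -8, 0], [12, -21.2, 0, -2.8, 0, -12, 0], [12, -28.1, 0, -4.7, 0, -16, 0], [12, -33.2, 0, -6.4, 0, -19, 0], [12, -36.2, 0, -7.6, 0, -21, 0], [12, -36.2, 0, -7.6, 0, -21, 0], [12, -36.2, 0, -7.6, 0, -21, 0]]}}

```text
time: 23.82
ee_pos: [0.487, -0.1891, 0.0717]
eef_rot: [[0.524, -0.001, -0.852], [0.852, 0.002, 0.524], [0.001, -1.0, 0.002]]
force: [-1.4, 2.6, -1.2]
opening: 0.196
```

```bash
python3 st.py;  python3 - <<'E'
from h import *
cap('scene','s17');v=V('s17')
cv2.imwrite('pics/s17c.png',cv2.resize(v.im[310:360,240:310],None,fx=11,fy=11,interpolation=cv2.INTER_CUBIC)[:,:,::-1])
E
```

```text
psi 58.41 turned 50.59 A in tool: fwd 102.0 lat -0.7 z 0.0717 Ftool [1.5 1.3 2.6] T [ 0.71  0.4  -0.02] 23.8167
```

View pics/s17c.png

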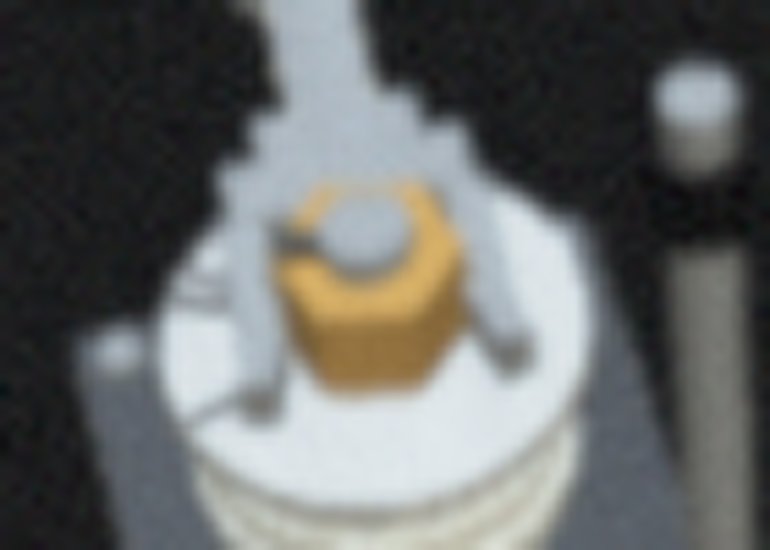

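```bash
python3 - <<'E'
from h import *
A=np.array([.5736,-.2431])
def draw(v,r,dx=-.65,dy=-1.1,w=None):
    cr=cv2.resize(v.im[308:356,244:304],None,fx=6,fy=6,interpolation=cv2.INTER_CUBIC)[:,:,::-1].copy()
    def dot(p,col):
        u=v.px(p)+[dx,dy];q=((u-[244,308])*6+2.5).astype(int);cv2.circle(cr,tuple(int(t) for t in q),1,col,-1)
    for k in range(6):
        b=np.radians(r+60*k);e=np.array([np.cos(b),np.sin(b)])
        for z in(.06,.086): dot([*(A+.0208*e),z],(0,0,255))
        if k==0:
            for rr in(.01,.015,.0208): dot([*(A+rr*e),.093],(255,0,0))
    for k in range(0,72,2):
        b=np.radians(5*k);dot([*(A+.046*np.array([np.cos(b),np.sin(b)])),.06],(0,255,0))
    if w is not None:
        a=np.radians(w);d=np.array([np.cos(a),np.sin(a)]);n=np.array([-d[1],d[0]])
        s=[(21,31.5),(21,-31.5),(10,29.5),(10,-29.5),(-24,29.5),(-24,-29.5),(-24,19.5),(-24,-19.5),(10,19.5),(10,-19.5),(-51,10),(-51,-10)]
        for x,t in s: dot([*(A+d*x/1000+n*t/1000),.075],(255,0,255))
    return cr
v=V('s17')
cv2.imwrite('pics/ov4.png',np.vstack([np.hstack([draw(v,-127,w=-31.6),draw(v,-135,w=-31.6)]),np.hstack([draw(v,-143,w=-31.6),draw(V('s16'),-150,w=-52.5)])]))
E
```

```text
(no output)
```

View pics/ov4.png

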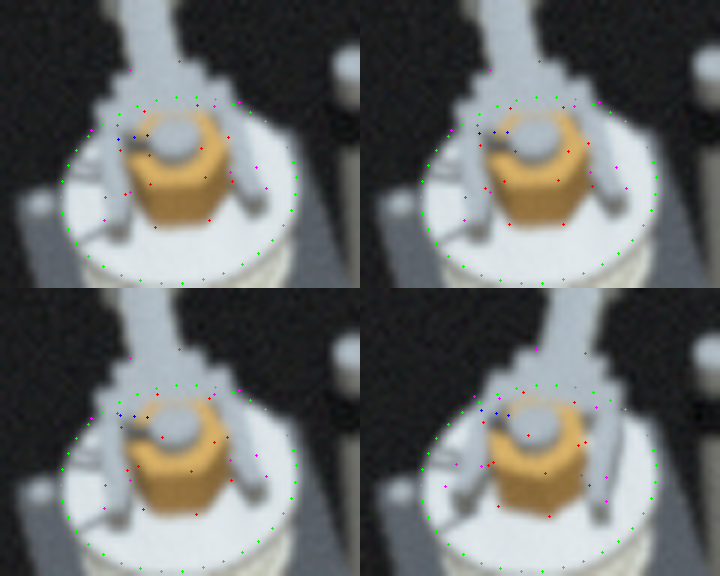

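Request:
{"method": "move_arm", "body": {"moves": [[12, 5.3, 0, -0.1, 0, 3, 0], [12, 10.5, 0, -0.6, 0, 6, 0], [12, 15.8, 0, -1.3, 0, 9, 0], [12, 21, 0, -2.2, 0, 12, 0], [12, 24.4, 0, -3.2, 0, 14, 0], [12, 27.8, 0, -4, 0, 16, 0], [12, 29.5, 0, -4.6, 0, 17, 0], [12, 29.5, 0, -4.6, 0, 17, 0]], "newtons": 120}}

```text
time: 24.53
ee_pos: [0.5062, -0.1666, 0.0716]
eef_rot: [[0.75, -0.002, -0.662], [0.662, 0.001, 0.75], [-0.001, -1.0, 0.002]]
force: [-5.0, 1.5, -0.8]
opening: 0.192
```

```bash
python3 st.py;  python3 - <<'E'
from h import *
cap('scene','s18');v=V('s18')
cv2.imwrite('pics/s18c.png',cv2.resize(v.im[310:360,240:310],None,fx=11,fy=11,interpolation=cv2.INTER_CUBIC)[:,:,::-1])
E
```

```text
psi 41.44 turned 67.56 A in tool: fwd 102.0 lat -0.1 z 0.0716 Ftool [-2.7  0.8  4.4] T [0.41 1.04 0.09] 24.5333
```

View pics/s18c.png

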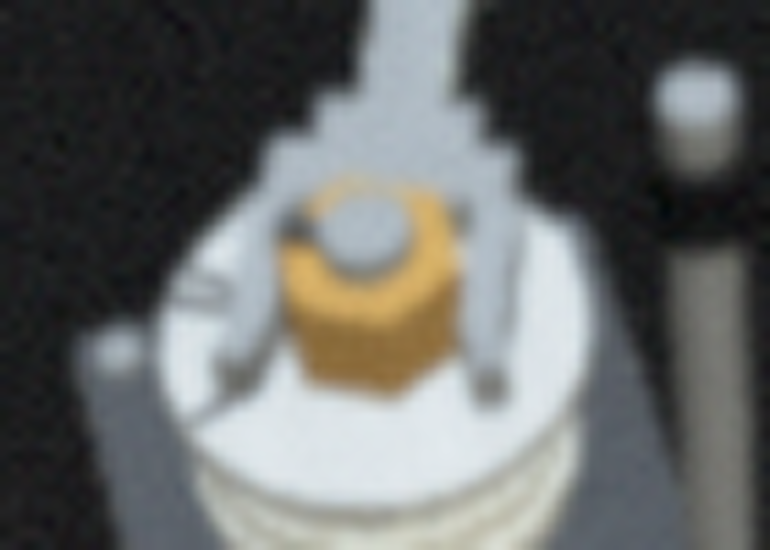

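Request:
{"method": "move_arm", "body": {"moves": [[12, 1, 0, 0, 0, 0.5, 0], [12, 2, 0, 0, 0, 1, 0], [12, 3, 0, 0, 0, 1.5, 0], [12, 4, 0, -0.1, 0, 2, 0], [12, 5, 0, -0.1, 0, 2.5, 0], [12, 6, 0, -0.1, 0, 3, 0], [12, 6, 0, -0.1, 0, 3, 0], [12, 6, 0, -0.1, 0, 3, 0]]}}

```text
time: 25.25
ee_pos: [0.5101, -0.1633, 0.0715]
eef_rot: [[0.783, -0.003, -0.622], [0.622, 0.0, 0.783], [-0.003, -1.0, 0.002]]
force: [-6.1, -0.3, -1.2]
opening: 0.192
```

```bash
python3 st.py;  python3 - <<'E'
from h import *
cap('scene','s19');v=V('s19')
cv2.imwrite('pics/s19c.png',cv2.resize(v.im[310:360,240:310],None,fx=11,fy=11,interpolation=cv2.INTER_CUBIC)[:,:,::-1])
E
```

```text
psi 38.48 turned 70.52 A in tool: fwd 102.0 lat 0.0 z 0.0715 Ftool [-5.   1.2  3.6] T [-0.08  1.45  0.28] 25.25
```

View pics/s19c.png

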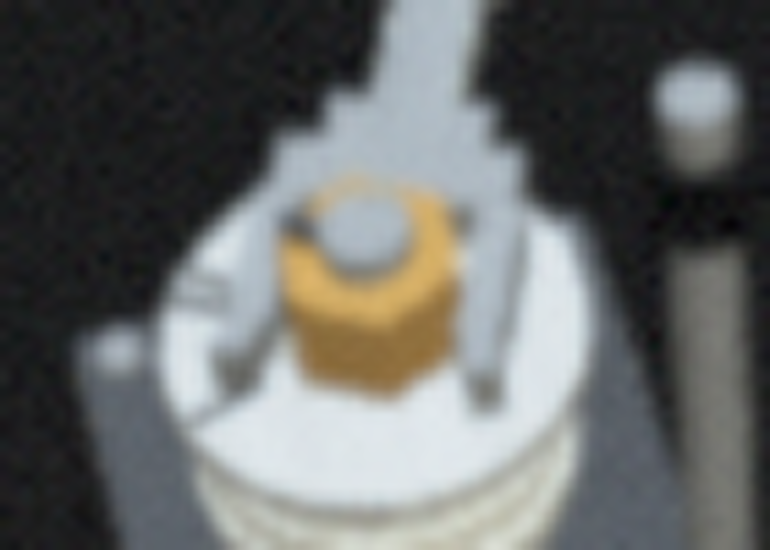

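Request:
{"method": "move_arm", "body": {"moves": [[12, 0, 0, 3, 0, 0, 0], [12, 0, 0, 8, 0, 0, 0], [12, 0, 0, 14, 0, 0, 0], [12, 0, 0, 21, 0, 0, 0], [12, 0, 0, 29, 0, 0, 0], [12, 0, -2, 38, 0, 0, 0], [12, 0, -4, 48, 0, 0, 0], [12, 0, -6, 58, 0, 0, 0]]}}

```text
time: 25.97
ee_pos: [0.4756, -0.1179, 0.0784]
eef_rot: [[0.783, 0.001, -0.622], [0.622, -0.0, 0.783], [0.001, -1.0, -0.001]]
force: [0.5, -0.2, -1.8]
opening: 0.189
```

```bash
python3 st.py;  python3 - <<'E'
from h import *
cap('scene','s20');v=V('s20')
cv2.imwrite('pics/s20c.png',cv2.resize(v.im[310:360,240:310],None,fx=11,fy=11,interpolation=cv2.INTER_CUBIC)[:,:,::-1])
cap('wrist','w20');cap('top','t20')
E
```

```text
psi 38.47 turned 70.53 A in tool: fwd 158.9 lat -1.2 z 0.0784 Ftool [ 0.3  1.8 -0.5] T [-0.06 -0.12 -0.05] 25.9667
```

View pics/s20c.png

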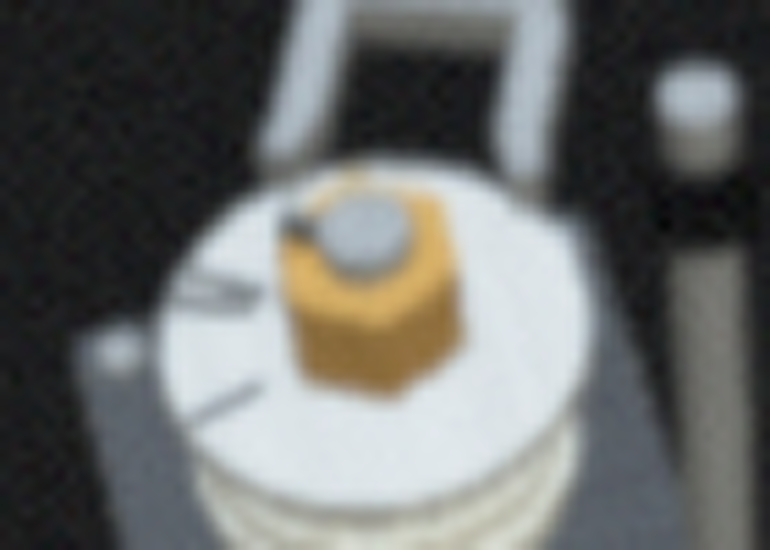

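View pics/t20.png

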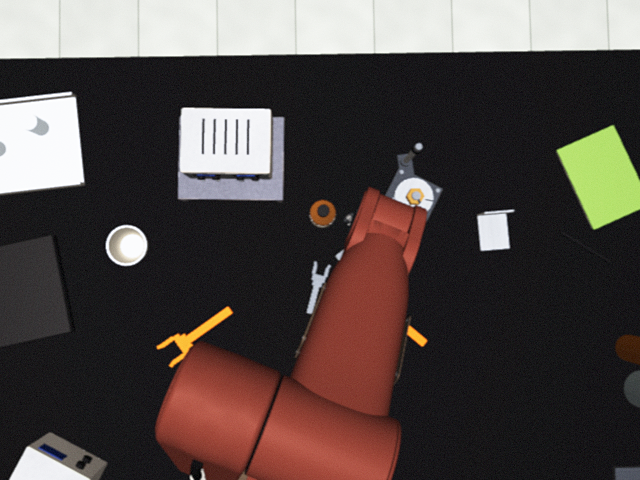

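```bash
python3 - <<'E'
from h import *
v=V('t20')
cv2.imwrite('pics/t20c.png',cv2.resize(v.im[170:225,385:445],None,fx=11,fy=11,interpolation=cv2.INTER_CUBIC)[:,:,::-1])
E
```

```text
(no output)
```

View pics/t20c.png

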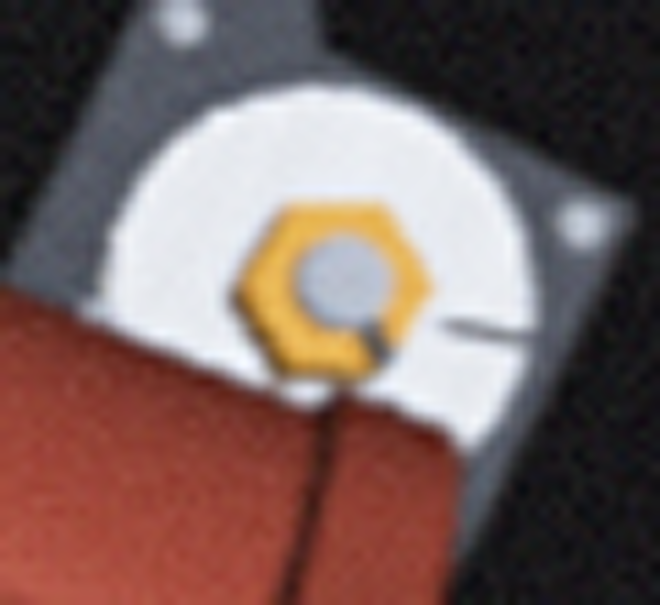

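Request:
{"method": "move_arm", "body": {"moves": [[12, 0, -20, 5, 0, 0, 0], [12, 0, -55, 10, 0, 0, 0], [12, 0, -90, 15, 0, 0, 0], [12, 5, -115, 30, 0, 5, 0], [12, 20, -122, 55, 0, 11, 0], [12, 38, -122, 80, 0, 17, 0], [12, 56, -122, 108, 0, 23, 0], [12, 75, -122, 136, 0, 29, 0]]}}

```text
time: 26.78
ee_pos: [0.4495, 0.036, 0.2001]
eef_rot: [[0.987, 0.0, -0.159], [0.159, 0.0, 0.987], [0.0, -1.0, -0.0]]
force: [1.5, 0.8, -2.2]
opening: 0.193
```

```bash
python3 - <<'E'
from h import *
to([.44,.2,.1],0)
E
```

```text
now [449.5  36.  200.1] psi 9.2 q [-0.08  0.18 -0.41  0.98  0.    1.33] F [ 1.5  0.8 -2.2] t 26.78
shift [ 16.7 100.1 163.4] turn [-0.   9.2  0. ]
```

Request:
{"method": "move_arm", "body": {"moves": [[12, 3, 0, 25, 0, 3, 0], [12, 6, 5, 55, 0, 6, 0], [12, 9, 20, 85, 0, 9, 0], [12, 13, 45, 112, 0, 9, 0], [12, 15, 70, 135, 0, 9, 0], [12, 16, 90, 150, 0, 9, 0], [12, 16, 100, 158, 0, 9, 0], [12, 16, 120, 160, 0, 9, 0]]}}

```text
time: 27.45
ee_pos: [0.4395, 0.1967, 0.0801]
eef_rot: [[1.0, 0.001, -0.011], [0.011, 0.001, 1.0], [0.001, -1.0, 0.001]]
force: [0.0, -0.4, -1.9]
opening: 0.188
```

```bash
python3 - <<'E'
from h import *
to([.44,.2,.014],0)
cap('top','t21');cap('wrist','w21')
E
```

```text
now [439.5 196.7  80.1] psi 0.6 q [ 0.27  0.37 -0.51  0.69  0.    1.83] F [ 0.  -0.4 -1.9] t 27.45
shift [ 0.5 66.1  3.2] turn [-0.   0.6  0.1]
```

View pics/t21.png

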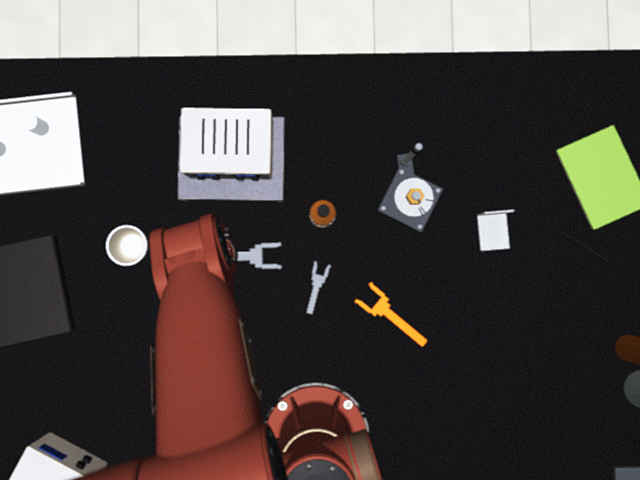

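View pics/w21.png

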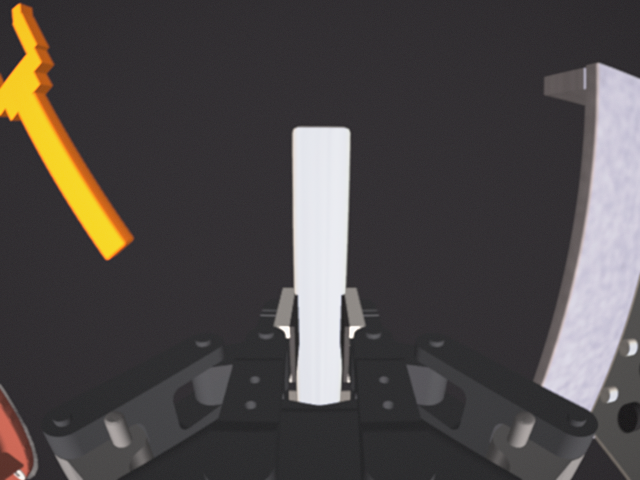

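Request:
{"method": "move_arm", "body": {"moves": [[12, 0, 25, 0, 0, 0, 0], [12, 0, 45, 0, 0, 0, 0], [12, 0, 57, 0, 0, 0, 0], [12, 0, 62, 0, 0, 0, 0], [12, 0, 65, 0, 0, 0, 0], [12, 0, 67, 0, 0, 0, 0], [12, 0, 68, 0, 0, 0, 0], [12, 0, 68, 0, 0, 0, 0]]}}

```text
time: 28.22
ee_pos: [0.4396, 0.1951, 0.0129]
eef_rot: [[1.0, 0.001, -0.008], [0.008, -0.0, 1.0], [0.001, -1.0, -0.0]]
force: [-1.7, 0.2, 5.1]
opening: 0.189
```

```bash
python3 - <<'E'
from h import *
to([.44,.2,.011],0);print(arm.sense()['wrist_torque'])
v=V('t21')
cv2.imwrite('pics/t21c.png',cv2.resize(v.im[170:225,385:445],None,fx=11,fy=11,interpolation=cv2.INTER_CUBIC)[:,:,::-1])
P=v.cloud()
for u,w in [(262,256),(252,256),(275,246),(276,265),(243,256)]: print(u,w,P[w,u].round(4))
E
```

```text
now [439.6 195.1  12.9] psi 0.5 q [ 0.27  0.47 -0.58  0.52 -0.    1.83] F [-1.7  0.2  5.1] t 28.22
shift [0.4 1.9 4.9] turn [0.  0.5 0.1]
[-0.8626155   0.44548029 -0.28007631]
262 256 [0.4416 0.1251 0.003 ]
252 256 [0.441  0.1424 0.0779]
275 246 [0.4635 0.0887 0.0738]
276 265 [0.419  0.0865 0.0824]
243 256 [0.4413 0.1631 0.0803]
```

View pics/t21c.png

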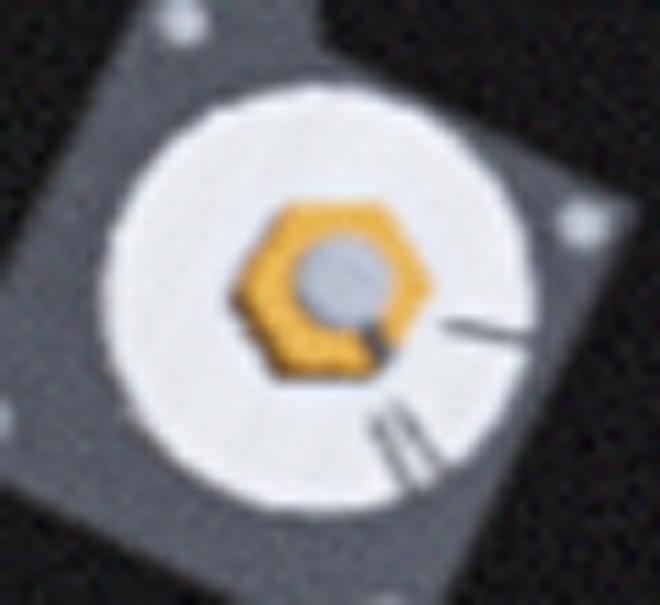

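Request:
{"method": "move_arm", "body": {"moves": [[12, 0, 0.8, 0, 0, 0, 0], [12, 0, 1.5, 0, 0, 0, 0], [12, 0, 1.5, 0, 0, 0, 0], [22, 0, 1.5, 0, 0, 0, 0], [30, 0, 1.5, 0, 0, 0, 0], [40, 0, 1.5, 0, 0, 0, 0], [40, 0, 1.5, 0, 0, 0, 0], [40, 0, 1.5, 0, 0, 0, 0]], "newtons": 20}}

```text
time: 28.88
ee_pos: [0.4392, 0.1953, 0.0106]
eef_rot: [[1.0, 0.0, -0.009], [0.009, 0.0, 1.0], [0.0, -1.0, 0.0]]
force: [-0.4, -0.7, -0.1]
opening: 0.467
```

```bash
python3 - <<'E'
from h import *
to([.44,.2,.011],0)
cap('wrist','w22')
E
```

```text
now [439.2 195.3  10.6] psi 0.5 q [ 0.27  0.47 -0.58  0.52  0.    1.83] F [-0.4 -0.7 -0.1] t 28.88
shift [ 0.8 -0.4  4.7] turn [-0.   0.5  0. ]
```

View pics/w22.png

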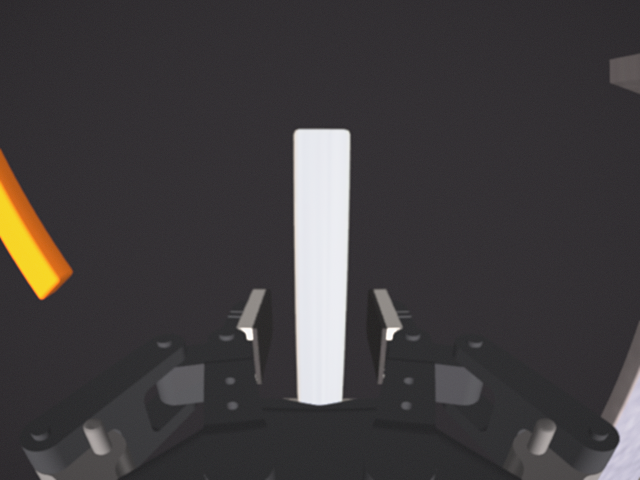

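Released and lying flat on the bench, with the pads clear on both sides (inner edges at x≈265 and 370, handle 295–350). Next I'll retreat straight up.

Request:
{"method": "move_arm", "body": {"moves": [[40, 0, -15, 0, 0, 0, 0], [40, 0, -45, 0, 0, 0, 0], [40, 0, -80, 0, 0, 0, 0], [40, 0, -115, 0, 0, 0, 0], [40, 0, -150, 0, 0, 0, 0], [40, 0, -185, 0, 0, 0, 0], [40, 0, -200, 0, 0, 0, 0], [40, 0, -200, 0, 0, 0, 0]]}}

```text
time: 29.6
ee_pos: [0.4412, 0.1959, 0.2143]
eef_rot: [[1.0, 0.006, -0.009], [0.009, 0.002, 1.0], [0.006, -1.0, 0.002]]
force: [0.1, -0.2, -0.8]
opening: 0.468
```

Request:
{"method": "move_arm", "body": {"moves": [[40, -25, 0, 5, 0, 0, 0], [40, -50, 0, 20, 0, 0, 0], [40, -75, 0, 40, 0, 0, 0], [40, -100, 0, 65, 0, 0, 0], [40, -120, 0, 90, 0, 0, 0], [40, -140, 0, 115, 0, 0, 0], [40, -150, 0, 130, 0, 0, 0], [40, -150, 0, 130, 0, 0, 0]]}}

```text
time: 30.27
ee_pos: [0.2856, 0.3258, 0.2097]
eef_rot: [[1.0, -0.001, -0.012], [0.012, 0.0, 1.0], [-0.001, -1.0, 0.0]]
force: [0.2, -0.7, -0.5]
opening: 0.471
```

```bash
python3 - <<'E'
from h import *
to([.44,.2,.011],0)
cap('top','t23');cap('scene','s23')
v=V('t23');P=v.cloud()
E
```

```text
now [285.6 325.8 209.7] psi 0.7 q [ 0.68  0.14 -0.43  1.    0.    2.24] F [ 0.2 -0.7 -0.5] t 30.27
shift [ 153.1  198.5 -127.7] turn [-0.   0.7 -0.1]
```

View pics/t23.png

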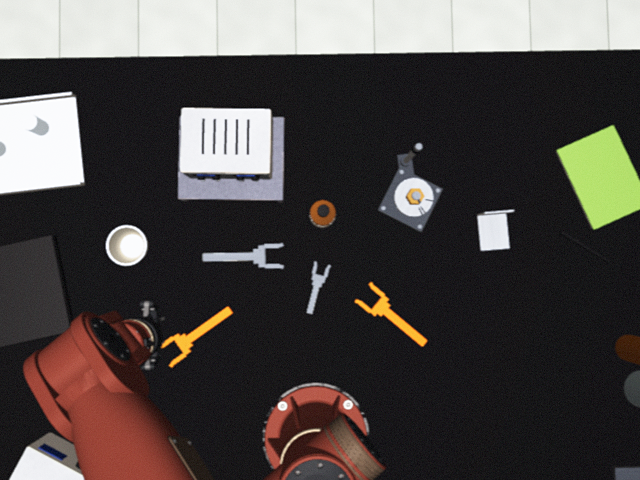

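View pics/s23.png

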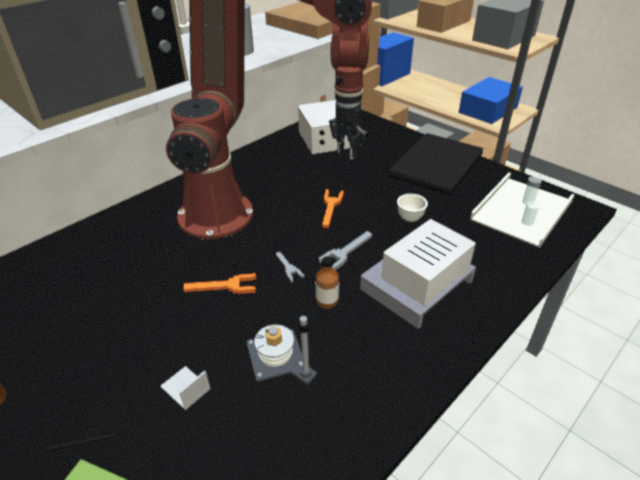

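```bash
python3 - <<'E'
from h import *
S=8
def ang(nm,cam):
    v=V(nm)
    if cam=='t':
        r0,r1,c0,c1=180,215,398,432
        I=cv2.resize(v.im[r0:r1,c0:c1],None,fx=S,fy=S,interpolation=cv2.INTER_CUBIC).astype(int)
        nut=((I[...,0]-I[...,2]>60)).astype(np.uint8)
        c=max(cv2.findContours(nut,cv2.RETR_EXTERNAL,cv2.CHAIN_APPROX_NONE)[0],key=cv2.contourArea)
        boss=((I.max(-1)-I.min(-1)<40)&(I.min(-1)>140));
        W=np.array([v.onz(*(p[0]/S+.5/S-.5+[c0,r0]),.086)[:2]*1000 for p in c]);cc=W.mean(0)
        # 6-fold phase of the contour radius
        d=W-cc;t=np.arctan2(d[:,1],d[:,0]);r=np.hypot(*d.T)
        g=np.linspace(-np.pi,np.pi,720,endpoint=False);o=np.argsort(t);ri=np.interp(g,t[o],r[o],period=2*np.pi)
        ph=np.degrees(np.angle((ri*np.exp(6j*g)).sum())/6);return ph,cc
for n in('top0','t1','t9','t10','t21','t23'): print(n,ang(n,'t'))
a=V('s19').im[330:352,262:285].astype(int);
for n in('s14','s15','s16','s19','s20','s23'):
    b=V(n).im[332:348,266:280].astype(int);print(n,np.abs(b-V('s16').im[332:348,266:280].astype(int)).mean().round(2))
v=V('t23');P=v.cloud()
for u in range(206,284,8): 
    if u<265:print(u,P[255:260,u].mean(0).round(4))
E
```

```text
top0 (np.float64(-29.00514296479925), array([ 574.70597738, -240.52834356]))
t1 (np.float64(19.947906054951478), array([ 574.81924078, -240.37213177]))
t9 (np.float64(19.327210138584316), array([ 574.86801622, -240.42160178]))
t10 (np.float64(19.83501510123324), array([ 574.82923205, -240.42760852]))
t21 (np.float64(29.043367307209), array([ 574.74385953, -240.67819288]))
t23 (np.float64(27.99833247310664), array([ 574.71724227, -240.72097315]))
s14 1.99
s15 1.69
s16 0.0
s19 1.61
s20 2.5
s23 2.51
206 [0.4415 0.2609 0.0114]
214 [0.4411 0.2408 0.0154]
222 [0.4408 0.2219 0.0116]
230 [0.4404 0.2022 0.0133]
238 [0.4401 0.1828 0.0123]
246 [0.4397 0.1632 0.0135]
254 [0.4394 0.1438 0.0134]
262 [0.439  0.1242 0.015 ]
```

```bash
python3 - <<'E'
from h import *
print(arm.sense()['time'],arm.finish_job())
E
```

```text
the job is handed in; nothing more can be done
30.3667 None
```

The nut is at the double mark, and the wrench lies flat on the open bench in front of the riser. I handed the job in at 30.4 s with the arm clear of everything.

**What I did**
- **Hand-tight:** I turned the nut with the fingers until the rib was at the single mark, then let go. The wrist view put the rib within about 3° of the mark.
- **Drawing out:** I pulled the wrench out by its head, laid it flat in front of the riser, let go, and took it again by the handle.
- **Tightening:** I turned the nut with the wrench until it stopped moving while the torque rose to about 1.15 N m, against about 0.5 N m while turning.
- **Laying down:** I drew the wrench straight off and laid it down gently, wholly in front of the riser and away from the cell.

**Last checks**
- **Nut:** The rib measured about -151° from above, against about -150° for the double mark. It was in the same place before and after the wrench came off, to within about 2°.
- **Wrench:** Its top measured level, about 13 mm above the bench. It is about 100 mm clear of the riser's front edge.
- **Bystanders:** In the final top and scene pictures the other bench things look unmoved.

**What went wrong on the way**
- **Nut dragged back:** The jaw wedged on the nut when I pushed against the stop. My first try at easing off turned the nut back about 20°. I turned it home to the stop again (about 0.8 N m) and then pulled the wrench off along its length without turning it, which left the nut in place.
- **Disagreement:** The top and wrist cameras differed by 2 to 4 mm on the cell's position. I used the nut axis as found when the fingers closed on it, which lay between the two readings.

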